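# Put the basting brush to dry in its spring-lid case

## Robot

A 6-joint arm with a two-finger parallel gripper is mounted at the origin on the work surface. World frame = base frame: x ahead of the robot, y to its left, z up, the work surface at z = 0. Lengths are in m, angles in rad, forces in N, time in s.
With the tool pointing down it reaches from about 0.325 to 0.775 m from the base axis. Payload 5.5 kg.
Tool frame: the origin (TCP) lies at the very end of the fingers, on their centre line; the grasp point (between the pads) lies 19 mm behind it; z points along the fingers, y is the direction in which the jaws open and shut (so a half turn about z gives the same grasp; the last joint's range is limited). The gripper opens to 88 mm and grips with 3 to 60 N. Pads are 20 mm wide; open, the fingers measure 115 mm over their backs; the gripper's body (75 mm by 178 mm) begins 61 mm behind the grasp point.
Start: joints at [-1.271, 0.091, 1.231, -0, 1.82, -0.057], TCP at [0.21, -0.562, 0.196] pointing down, gripper open.
Joint ranges: [-2.87, 2.87], [-0.86, 2.18], [0.17, 2.46], [-1.51, 4.65], [0.06, 2.69], [-2.65, 2.65]. Speed limits (rad/s): [2.57, 2.57, 3.01, 3.14, 3.14, 3.14].

## Interface

Orientations are given as a rotation vector (axis times angle).
In Python, from plant import ctrl gives the robot as it stands.
- The arm moves only by the shell command python3 -m inch 'ROWS'. ROWS is a JSON object of lists of equal length, an entry for each row: "linear": the shift along the world's x, y, z in units of 40 mm (1.0 is 40 mm), a list of three; "twist": the turn, a rotation vector about the world's x, y, z in units of 5 degrees (1.0 is 5 degrees), a list of three; "fingers": the gripper command: -1 is shut, 1 is fully open, values between are in proportion. In form: {"linear": [[tx, ty, tz], ...], "twist": [[wx, wy, wz], ...], "fingers": [fingers, ...]}. A call has 1 to 12 rows; each row is the pose to reach, as a shift and turn from the pose measured when the call began; what a row does not reach only later rows make up. A row lasts 1/12 s, in which the tool goes at most 41.7 mm and 7.16 degrees, less where a joint would pass 70% of its speed; a pose out of reach is approached as far as the arm can. A call with a gripper value outside its range is refused whole. The fingers move at their own pace and stop on an object; the grip force is fixed at half the most. Time passes only in rows, so rows that repeat a pose let the fingers close. It gives the time, the measured TCP pose, the force and the opening at its end, in the units of the state.
- ctrl.get_obs(): the state, without advancing time (a new reading comes with each control period).
- ctrl.snapshot(name): name is "scene" or "top"; returns a dict with "img" (400x640x3 uint8, red, green, blue), "z_map" (400x640 float32, m along the optical axis (not along the pixel's ray), 0 where there is no reading), "fov_y" (degrees; the focal length in pixels is half the picture's height over the tangent of half this angle, whatever the lens; pixels are square), "cx", "cy" (the principal point, pixels), "cam_to_world" (4x4, takes a point from camera to world coordinates). Camera axes: x right, y up, looking along -z (the intrinsics and any distortion apply to the point x, -y, -z); pixel columns grow to the right and rows downward; lengths in m; the calibration is good to about 2 mm. A picture is of the moment at which its call begins.
- ctrl.sign_off(): hands the job in, once; it reports no verdict.
The state is a dict: "clock": time; "qpos": joint angles; "joint_velocities": joint speeds; "tau": joint torques, N m; "position": TCP position; "eef_rot": TCP orientation; "ft_force": force on the tool from outside, world axes, zero at the start; "wrist_torque": the same for the moment, N m; "finger_gap": finger opening in m.
Only numpy, scipy, OpenCV 4.12 (cv2) and the standard library are available. Lean on these libraries where they do the work, as an engineer would, in place of code of your own. Each camera call takes 0.05 s, during which the arm holds its last target.

## Task

Put the basting brush away to dry in the spring-lid metal case: press the push catch on the case's front and steady the lid as it is let go, so that it comes fully open under control and never flies up, then lay the brush flat on the case floor with its head slid under the sprung flap until the tip is almost at that end wall. Leave the lid fully open and the brush lying under the flap, and do not shift or tip the jars or anything else standing about.

Things in the scene. Friction and masses are not known exactly. Their poses are not given: they have to be found in the camera images.
- case: Open metal box fixed to the counter, 134 (x) x 282 (y) x 50 mm high, walls 5, floor 6 mm thick. Origin: centre of the underside. The push catch is on its -x side (towards the robot, turned up to 0.2 rad) and reaches out to x = -120 mm; the lid is hinged along the +x top edge; the sprung flap is inside at the +y end wall. Inner wall faces at x = +-62 and y = +-136 mm.
- lid (a joint): Lid angle, rad: 0 shut, 1.85 fully open (16 degrees beyond upright), about the case's y through lid_hinge. Plate 134 x 282 x 8 mm, 0.45 kg, outer face 7 mm from the axis. A spring drives it open all the way (2.5 N at the free edge when shut) and holds it open; the catch holds it shut at about 0.01. Let go it flies up at over 5 rad/s; it stays part way only if held from above or behind.
- lid_hinge (a point): Point on the lid's hinge axis in the middle of the case's +x top edge: 67 mm along the case's +x, 51 mm above the counter.
- lid_edge (a point): Middle of the lid's free edge on its outer face: shut, at the case's x = -67 mm and 58 mm above the counter; moves with the lid. A tongue 24 mm wide sticks out 8 mm farther beneath the catch.
- catch (a joint): Push catch angle, rad: 0 at rest, 0.27 fully pressed; springs back. It lets the lid go at about 0.15 to 0.2: press its pad down some 7 mm with 3 to 8 N. It turns about the case's y at x = -70 mm, z = 38 mm, so the pad also swings outward by as much.
- catch_pad (a point): Centre of the top of the catch's thumb pad, 34 (x) x 44 (y) mm, at the case's x = -102 mm, 74 mm above the counter: 16 mm higher than the shut lid's top, and still 5 mm higher when fully pressed. The pad begins 18 mm in front of the lid's edge, so of two spread fingers one can stand on the pad and the other over the lid.
- flap (a joint): Angle of the sprung flap in the case, rad: 0 at rest, lifting up to 0.5, pressed down with about 3 N. Steel plate 100 mm wide (x), hinged 30 mm above the case floor at the +y end wall, sloping down to a bend 58 mm from that wall and 11 mm above the floor, then a lip turned up at 45 degrees, ending 74 mm from the wall and 27 mm above the floor.
- flap_bend (a point): Middle of the underside of the flap's bend (case frame, flap at rest: x 0, y 78 mm, 17 mm above the counter).
- brush: Steel basting brush, 180 mm long, 0.1 to 0.2 kg, lying flat, flat underside. Origin: middle of the length, on the underside; x to the head's tip, z up. Handle x -90 to 22 mm, 18 wide, 12 thick; head x 22 to 90, 36 wide, 16 thick, its last 20 mm sloping down to a tip 7 mm thick. At first on the turntable (30 mm up), handle between the jars, head out over the rim.
- brush_tip (a point): Tip of the brush's head, on the underside (brush frame x = 90 mm).
- brush_end (a point): End of the brush's handle, on the underside (brush frame x = -90 mm).
- susan: Lazy susan: wooden disc 260 mm across, top 30 mm above the counter, on a fixed foot 150 mm across. Origin on the counter under its centre. The disc turns stiffly.
- bowl: Teal ceramic bowl, 100 mm across, 45 mm high; origin at the centre of its underside. A bystander.
- spatula: Bamboo spatula, 200 mm long, lying flat along its own x; origin near its middle. A bystander.
- mill: Dark wooden pepper mill, 56 mm across, 160 mm high; origin at the centre of its underside. A bystander.
- oil: Green glass bottle, 60 mm across, 190 mm high; origin at the centre of its underside. A bystander.
- jar_a: Amber glass shaker jar with a twist cap, 50 mm across, 105 mm high, standing on the turntable; origin at the centre of its underside. One of the two standing close on either side of the brush's handle, 7 mm from it, just behind the head. A bystander.
- jar_b: Amber glass shaker jar with a twist cap, 50 mm across, 105 mm high, standing on the turntable; origin at the centre of its underside. One of the two standing close on either side of the brush's handle, 7 mm from it, just behind the head. A bystander.
- jar_c: Amber glass shaker jar with a twist cap, 50 mm across, 105 mm high, standing on the turntable; origin at the centre of its underside. Stands behind the end of the handle. A bystander.
There are look-alikes about, which are no part of the job. Several things have the shape of the brush; the one meant has the colours described above.

How it is judged:
On the way:
1. the lid is let up to fully open (value of joint lid above 1.6 rad), for 0.2 s.
At the end, for the whole second after the job is handed in: The lid stands open (over 1.6 rad); the brush lies still and flat on the case floor (both ends of its underside under 15 mm above the counter), its tip within 30 mm of the +y end wall's inner face, and the flap rests on it, lifted by over 0.04 rad and pressing with over 0.5 N (value of joint lid above 1.6 rad and y of brush_tip in the frame of case above 0.106 m and z of each of brush_tip, brush_end in the frame of case below 0.015 m and value of joint flap above 0.04 rad and contact force between flap and brush above 0.5 N and angle between brush's own z axis and vertical below 0.1 rad and linear speed of brush below 0.02 m/s and angular speed of brush below 0.2 rad/s); the robot touches nothing.
It fails at once if the lid flies open instead of being let up under control (between 0.35 and 1.5 rad it turns faster than 3.5 rad/s) (value of joint lid between 0.35 and 1.5 rad and velocity of joint lid above 3.5 rad/s).
It fails at once if a jar is moved by more than 30 mm or tipped (distance of any of jar_a, jar_b, jar_c from where it was at the start of the episode above 0.03 m or angle between any of jar_a, jar_b, jar_c's own z axis and vertical above 0.35 rad).
It fails at once if the bowl, spatula, mill or bottle is moved by more than 30 mm (distance of any of bowl, spatula, mill, oil from where it was at the start of the episode above 0.03 m).
It also fails if it takes over 72 s, if anything falls off the work surface, if the arm or the gripper's body presses on something with over 40 N, if the wrist force passes 120 N, or if a joint passes its speed limit or range.

## Working session

There is one attempt and no reset: what is moved stays moved. The work goes in short steps, Python scripts to look and compute and a shell command to move; the robot and the scene stay as the last step left them, time stands still between calls to the robot, and variables do not carry over. Pictures are saved under pics/ and viewed, and the job is handed in when it is done.

```bash
ls; mkdir -p pics; cat > h.py <<'E'
import numpy as np, cv2
from plant import ctrl
def snap(n,fn=None):
    s=ctrl.snapshot(n)
    if fn: cv2.imwrite('pics/'+fn,cv2.cvtColor(s['img'],cv2.COLOR_RGB2BGR))
    return s
def pts(s):
    z=s['z_map'];h,w=z.shape;f=h/2/np.tan(np.radians(s['fov_y'])/2)
    v,u=np.mgrid[:h,:w]
    P=np.stack([(u-s['cx'])/f*z,-(v-s['cy'])/f*z,-z,np.ones_like(z)],-1)@np.array(s['cam_to_world']).T
    P=P[...,:3];P[z==0]=np.nan
    return P
E
python3 - <<'E'
from h import *
for n in('scene','top'):
    s=snap(n,n+'0.png'); print({k:v for k,v in s.items() if k not in('img','z_map')}, (s['z_map']==0).mean())
    np.savez('pics/'+n+'0.npz',**s)
print(ctrl.get_obs())
E
```

```text
pics
{'fov_y': 46.53984739016332, 'cx': 330.9579772334962, 'cy': 207.43606446107287, 'cam_to_world': array([[-2.43045010e-01, -6.65129257e-01,  7.06068124e-01,
         1.36892222e+00],
       [ 9.70014933e-01, -1.66946454e-01,  1.76634965e-01,
         3.61520867e-01],
       [ 3.90486554e-04,  7.27826871e-01,  6.85760814e-01,
         9.39142924e-01],
       [ 0.00000000e+00,  0.00000000e+00,  0.00000000e+00,
         1.00000000e+00]])} 0.0038359375
{'fov_y': 49.44237552907342, 'cx': 323.25233617667976, 'cy': 200.89608797052395, 'cam_to_world': array([[ 0.02381299,  0.98552988, -0.16782071,  0.28516619],
       [-0.99951736,  0.02682027,  0.01567559,  0.13825524],
       [ 0.01994976,  0.16736643,  0.9856929 ,  1.38673612],
       [ 0.        ,  0.        ,  0.        ,  1.        ]])} 0.00402734375
{'clock': 0.1, 'qpos': array([-1.27071181e+00,  9.17801655e-02,  1.23175948e+00,  1.87662357e-05,
        1.81979737e+00, -5.67155005e-02]), 'joint_velocities': array([ 0.00012151, -0.00174368, -0.00372117, -0.00018493, -0.00043241,
       -0.00122652]), 'tau': array([ 1.78002265e-03, -4.47857344e+01, -4.07569993e+01,  6.98176143e-02,
        2.84382311e-02, -1.36045219e-04]), 'position': array([ 0.20947058, -0.56191573,  0.19522541]), 'eef_rot': array([-3.09002460e+00, -5.57191432e-01,  3.04066488e-04]), 'ft_force': array([0.40420618, 0.30104947, 0.4726304 ]), 'wrist_torque': array([ 0.02477275, -0.00228085,  0.01398456]), 'finger_gap': 0.08785492998568556}
```

View pics/scene0.png

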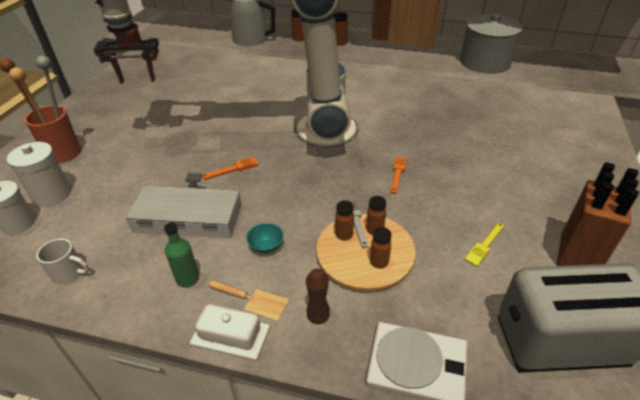

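View pics/top0.png

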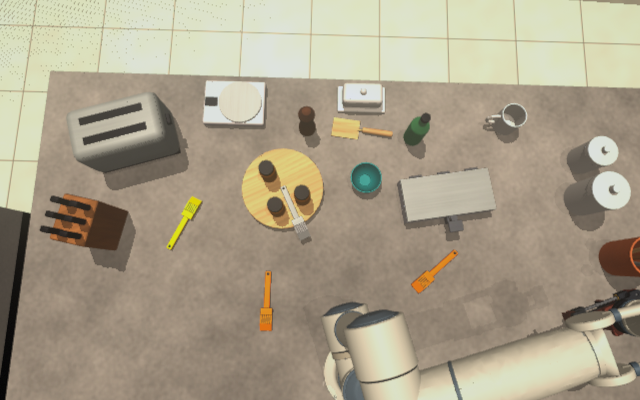

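The steel brush lies on the turntable at top (295,213). The look-alikes are yellow at (185,222) and orange at (266,300) and (435,270). Only the first one is steel, sits on the turntable and lies between the jars. I'll check it in an enlarged crop and measure.

```bash
python3 - <<'E'
from h import *
im=cv2.imread('pics/top0.png')
a=cv2.resize(im[140:250,235:335],None,fx=4,fy=4,interpolation=cv2.INTER_CUBIC)
b=cv2.resize(im[160:250,390:500],None,fx=3.6,fy=3.6,interpolation=cv2.INTER_CUBIC)
h=max(a.shape[0],b.shape[0]);c=np.zeros((h,a.shape[1]+b.shape[1],3),np.uint8);c[:a.shape[0],:a.shape[1]]=a;c[:b.shape[0],a.shape[1]:]=b
cv2.imwrite('pics/crop0.png',c);print(c.shape)
for n in('top','scene'):
    s=np.load(f'pics/{n}0.npz');P=pts(s)
    x0=P[...,0];y=P[...,1];z=P[...,2]
    # table level
    print(n,'table z', np.nanmedian(z[(abs(z)<.02)&(x0>.3)&(x0<.7)]))
    # case lid: z in .05-.064
    m=((z>.050)&(z<.066)&(x0>.3)&(x0<.75)&(y<0)).astype(np.uint8)
    k,l,st,ce=cv2.connectedComponentsWithStats(m)
    i=1+np.argmax(st[1:,4]); q=P[l==i]; print('lid',st[i],q.mean(0),cv2.minAreaRect(q[:,:2].astype(np.float32)*1000))
    # table objects
    m=((z>.09)&(x0>.25)&(x0<.85)&(y>-.3)&(y<.5)).astype(np.uint8)
    k,l,st,ce=cv2.connectedComponentsWithStats(m)
    for i in range(1,k):
        if st[i,4]>30:
            q=P[l==i]; print(st[i],q.mean(0).round(3),q.min(0).round(3),q.max(0).round(3))
    # brush: z .036-.05 over susan region
    m=((z>.036)&(z<.06)&(x0>.25)&(x0<.75)&(y>.05)&(y<.4)).astype(np.uint8)
    k,l,st,ce=cv2.connectedComponentsWithStats(m)
    for i in range(1,k):
        if st[i,4]>15:
            q=P[l==i]; print('b',st[i],q.mean(0).round(3),cv2.minAreaRect(q[:,:2].astype(np.float32)*1000), np.median(q[:,2]))
E
```

```text
(440, 796, 3)
top table z 0.0022723402685786986
lid [ 400  167   97   55 3756] [ 0.54504449 -0.26996333  0.06074421] ((540.6537475585938, -273.0004577636719), (158.3157501220703, 285.0386962890625), 9.275136947631836)
[298 106  17  19 254] [0.758 0.175 0.143] [0.741 0.153 0.09 ] [0.786 0.201 0.165]
[409 113  22  25 393] [ 0.736 -0.167  0.142] [ 0.714 -0.2    0.092] [ 0.773 -0.142  0.198]
[259 160  17  19 250] [0.591 0.288 0.129] [0.572 0.266 0.09 ] [0.617 0.314 0.144]
[294 184  17  19 241] [0.521 0.182 0.13 ] [0.5   0.158 0.091] [0.547 0.206 0.143]
[267 196  18  19 241] [0.483 0.258 0.13 ] [0.461 0.235 0.091] [0.509 0.282 0.144]
b [301 127  11   6  38] [0.746 0.176 0.046] ((744.8444213867188, 178.22409057617188), (9.939194679260254, 32.46422576904297), 0.5471735596656799) 0.04491879810310406
b [264 174  14   9  27] [0.578 0.282 0.049] ((580.1766967773438, 282.00531005859375), (14.437373161315918, 45.392181396484375), 29.701580047607422) 0.05034345692298636
b [281 185  30  55 460] [0.464 0.202 0.045] ((478.73291015625, 210.00491333007812), (179.9219207763672, 39.11920166015625), 28.23
[... 782 characters left out ...]
33] [0.75  0.153 0.091] [0.793 0.203 0.16 ]
b [351 200  17  47 295] [0.489 0.218 0.041] ((480.75726318359375, 214.28955078125), (177.1244354248047, 22.574731826782227), 21.30673599243164) 0.04104717905748223
b [366 223   9  12  53] [0.508 0.252 0.049] ((506.1418151855469, 249.39215087890625), (29.943517684936523, 10.3158540725708), 57.994422912597656) 0.049111087121768815
b [335 229  18  11 119] [0.545 0.189 0.048] ((541.8997802734375, 188.73040771484375), (19.43441390991211, 45.41393280029297), 12.19261360168457) 0.048152479517096
b [369 256  20  12 114] [0.616 0.294 0.048] ((610.85791015625, 290.0119323730469), (50.54752731323242, 27.365089416503906), 81.01171112060547) 0.04820311638427138
```

View pics/crop0.png

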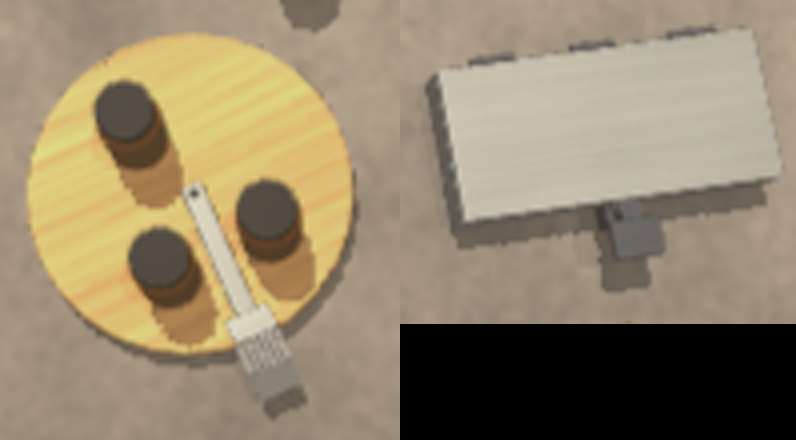

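The crop confirms it: a grey steel brush, handle between jar_a and jar_b, head over the rim towards the robot. The case's catch sticks out towards the robot. Next I'll refine both by ray casting in both views.

```bash
cat >> h.py <<'E'
def cast(s,uv,z):
    f=200/np.tan(np.radians(s['fov_y'])/2);uv=np.atleast_2d(uv).astype(float)
    M=np.array(s['cam_to_world'])
    d=np.stack([(uv[:,0]-s['cx'])/f,-(uv[:,1]-s['cy'])/f,-np.ones(len(uv))],-1)@M[:3,:3].T
    return M[:3,3]+d*((z-M[2,3])/d[:,2])[:,None]
E
python3 - <<'E'
from h import *
for n in('top','scene'):
    s=np.load(f'pics/{n}0.npz');P=pts(s);x,y,z=np.moveaxis(P,-1,0)
    g=cv2.cvtColor(s['img'],cv2.COLOR_RGB2HSV).astype(int)
    dz={'top':.0025,'scene':-.0015}[n]
    # lid: big flat comp, opened to drop catch
    m=((abs(z-dz-.058)<.005)&(x>.3)&(x<.75)&(y<0)).astype(np.uint8)
    m=cv2.morphologyEx(m,cv2.MORPH_OPEN,np.ones((17,17)))
    v,u=np.nonzero(m);q=cast(s,np.stack([u,v],-1),.058)[:,:2]
    r=cv2.minAreaRect((q*1000).astype(np.float32));print(n,'lid',len(u),r)
    # catch
    th=np.radians(9.4);c=np.array(r[0])/1000
    ex=np.array([np.cos(th),np.sin(th)]);ey=np.array([-ex[1],ex[0]])
    d=np.stack([x,y],-1)-c
    m=(z>.066+dz)&(z<.085+dz)&(abs(d@ey)<.08)&(d@ex<-.05)&(d@ex>-.15)
    v,u=np.nonzero(m);q=cast(s,np.stack([u,v],-1),.074)[:,:2]
    print('pad',len(u),q.mean(0),(q-c)@ex@np.ones(len(u))/len(u),'ex',((q-c)@ex).min(),((q-c)@ex).max(),((q-c)@ey).min(),((q-c)@ey).max())
    # brush by greyness in region
    m=((z>.034+dz)&(z<.055+dz)&(x>.36)&(x<.60)&(y>.12)&(y<.28)&(g[...,1]<75)&(g[...,2]>95)).astype(np.uint8)
    k,l,st,_=cv2.connectedComponentsWithStats(m);i=1+np.argmax(st[1:,4])
    v,u=np.nonzero(l==i);q=cast(s,np.stack([u,v],-1),.044)[:,:2]
    r=cv2.minAreaRect((q*1000).astype(np.float32));print('brush',len(u),r)
    o=s['img'].copy();o[l==i]=(255,0,0);cv2.imwrite(f'pics/bm_{n}.png',cv2.resize(o[150:260,230:440][:,:,::-1],None,fx=3,fy=3))
    hh,ww=0,0
    a=q.mean(0);w,V=np.linalg.eigh(np.cov((q-a).T));e=V[:,1];e=e if e[0]<0 else -e
    t=(q-a)@e;pn=(q-a)@np.array([-e[1],e[0]])
    print('dir',e,np.degrees(np.arctan2(e[1],e[0])),'ends',a+e*t.min(),a+e*t.max(),t.max()-t.min())
    for lo in np.arange(t.min(),t.max(),.015):
        k=(t>=lo)&(t<lo+.015);print(round((lo-t.min())*1000),round((pn[k].min()+pn[k].max())*500,1),round(np.ptp(pn[k])*1000,1),end=' | ')
    print()
E
```

```text
top lid 0 ((0.0, 0.0), (0.0, 0.0), 0.0)<stdin>:17: RuntimeWarning: Mean of empty slice.
  ret = um.true_divide(
<stdin>:17: RuntimeWarning: invalid value encountered in scalar divide
Traceback (most recent call last):
ValueError: zero-size array to reduction operation minimum which has no identity
```

```bash
python3 - <<'E'
from h import *
for n in('top','scene'):
    s=np.load(f'pics/{n}0.npz');P=pts(s);x,y,z=np.moveaxis(P,-1,0)
    g=cv2.cvtColor(s['img'],cv2.COLOR_RGB2HSV).astype(int)
    dz={'top':.0025,'scene':-.0015}[n]
    m=((abs(z-dz-.058)<.010)&(x>.3)&(x<.75)&(y<0)).astype(np.uint8)
    m=cv2.morphologyEx(m,cv2.MORPH_CLOSE,np.ones((3,3)))
    m=cv2.morphologyEx(m,cv2.MORPH_OPEN,np.ones((15,25)))
    v,u=np.nonzero(m);q=cast(s,np.stack([u,v],-1),.058)[:,:2]
    r=cv2.minAreaRect((q*1000).astype(np.float32));print(n,'lid',len(u),r, 'zmed',np.nanmedian(z[m>0]))
    th=np.radians(9.4);c=np.array(r[0])/1000
    ex=np.array([np.cos(th),np.sin(th)]);ey=np.array([-ex[1],ex[0]])
    d=np.stack([x,y],-1)-c
    m=(z>.066+dz)&(z<.085+dz)&(abs(d@ey)<.08)&(d@ex<-.05)&(d@ex>-.15)
    v,u=np.nonzero(m);q=cast(s,np.stack([u,v],-1),.074)[:,:2]
    print('pad',len(u),q.mean(0),'ex',((q-c)@ex).min(),((q-c)@ex).max(),((q-c)@ey).min(),((q-c)@ey).max())
    m=((z>.034+dz)&(z<.055+dz)&(x>.36)&(x<.60)&(y>.12)&(y<.28)&(g[...,1]<75)&(g[...,2]>95)).astype(np.uint8)
    m=cv2.morphologyEx(m,cv2.MORPH_CLOSE,np.ones((3,3)))
    k,l,st,_=cv2.connectedComponentsWithStats(m);i=1+np.argmax(st[1:,4])
    v,u=np.nonzero(l==i);q=cast(s,np.stack([u,v],-1),.044)[:,:2]
    r=cv2.minAreaRect((q*1000).astype(np.float32));print('brush',len(u),r)
    o=s['img'].copy();o[l==i]=(255,0,0);cv2.imwrite(f'pics/bm_{n}.png',cv2.resize(o[150:260,230:440][:,:,::-1],None,fx=3,fy=3))
    a=q.mean(0);w,V=np.linalg.eigh(np.cov((q-a).T));e=V[:,1];e=e if e[0]<0 else -e
    t=(q-a)@e;pn=(q-a)@np.array([-e[1],e[0]])
    print('dir',e,np.degrees(np.arctan2(e[1],e[0])),'ends',a+e*t.min(),a+e*t.max(),t.max()-t.min())
    for lo in np.arange(t.min(),t.max(),.015):
        k=(t>=lo)&(t<lo+.015);print(round((lo-t.min())*1000),round((pn[k].min()+pn[k].max())*500,1),round(np.ptp(pn[k])*1000,1),end=' | ')
    print()
E
```

```text
top lid 3724 ((546.2474365234375, -271.72137451171875), (141.75701904296875, 285.0744934082031), 7.213538646697998) zmed 0.061149058520056254
pad 180 [ 0.44694798 -0.28873815] ex -0.12008269914168816 -0.05576393196615196 -0.067383807307316 0.022290962831862767
brush 432 ((478.4341125488281, 207.94737243652344), (178.5327911376953, 35.73881149291992), 25.01411247253418)
dir [-0.90052461 -0.43480504] -154.22711093944304 ends [0.55839138 0.24749842] [0.39772901 0.16992496] 0.1784097524577936
0 0.5 15.6 | 15 -0.2 15.6 | 30 -0.5 14.3 | 45 -0.4 15.2 | 60 -0.1 15.2 | 75 -0.6 15.5 | 90 0.0 15.5 | 105 0.1 33.4 | 120 -0.2 34.6 | 135 0.1 35.8 | 150 -0.1 34.8 | 165 0.4 34.5 | 
scene lid 3521 ((551.3836059570312, -266.01763916015625), (146.44406127929688, 285.1393737792969), 9.61495590209961) zmed 0.05682599481870265
pad 144 [ 0.45249581 -0.28221164] ex -0.12194592311991953 -0.07481537593860567 -0.021878568804656034 0.022874863660058215
brush 262 ((485.32080078125, 215.9635467529297), (177.67054748535156, 22.248184204101562), 20.4213809967041)
dir [-0.93637817 -0.35099275] -159.4519515630511 ends [0.56822919 0.2479237 ] [0.40185248 0.18555892] 0.17768110431488954
0 -2.7 14.9 | 15 -1.8 15.0 | 30 -0.1 15.2 | 45 0.9 14.1 | 60 2.2 13.3 | 75 4.2 15.6 | 90 4.1 13.5 | 105 -0.3 18.8 | 120 -1.0 18.7 | 135 -2.9 14.5 | 150 -3.7 11.2 | 165 0.2 14.2 |
```

```bash
python3 - <<'E'
from h import *
im=cv2.imread('pics/scene0.png')
cv2.imwrite('pics/crop1.png',cv2.resize(im[165:245,115:255],None,fx=5,fy=5,interpolation=cv2.INTER_CUBIC))
for n,box in(('top',(392,500,160,235)),('scene',(120,250,180,240))):
    s=np.load(f'pics/{n}0.npz');g=cv2.cvtColor(s['img'],cv2.COLOR_RGB2HSV).astype(int)
    m=np.zeros((400,640),np.uint8);u0,u1,v0,v1=box
    sub=g[v0:v1,u0:u1]
    print(n,'lid px hsv',g[195,447] if n=='top' else g[200,190])
    c=g[195,447] if n=='top' else g[205,190]
    m[v0:v1,u0:u1]=(abs(sub[...,2]-c[2])<22)&(abs(sub[...,1]-c[1])<25)
    m=cv2.morphologyEx(m,cv2.MORPH_OPEN,np.ones((5,5)))
    k,l,st,_=cv2.connectedComponentsWithStats(m);i=1+np.argmax(st[1:,4])
    cs,_=cv2.findContours((l==i).astype(np.uint8),0,cv2.CHAIN_APPROX_NONE)
    h=cv2.convexHull(cs[0]);ap=cv2.approxPolyDP(h,5,True)[:,0];print(ap.tolist())
    q=cast(s,ap,.058)[:,:2];print(q.round(4).tolist(),q.mean(0))
    print(np.linalg.norm(q-np.roll(q,-1,0),axis=1).round(4))
    o=s['img'].copy();o[l==i]=(255,0,0);cv2.imwrite(f'pics/lm_{n}.png',cv2.resize(o[v0:v1,u0:u1,::-1],None,fx=3,fy=3))
E
```

```text
top lid px hsv [ 22  33 192]
[[392, 172], [403, 166], [487, 169], [495, 207], [408, 219]]
[[0.6095, -0.0971], [0.63, -0.132], [0.6279, -0.3989], [0.5067, -0.4192], [0.4617, -0.1463]] [ 0.56717163 -0.23871652]
[0.0404 0.2669 0.123  0.2765 0.1558]
scene lid px hsv [ 21  47 164]
[[124, 216], [147, 184], [236, 191], [227, 222]]
[[0.631, -0.401], [0.4956, -0.4104], [0.4613, -0.1465], [0.5844, -0.1212]] [ 0.54309497 -0.26978569]
[0.1357 0.2661 0.1257 0.2837]
```

View pics/crop1.png

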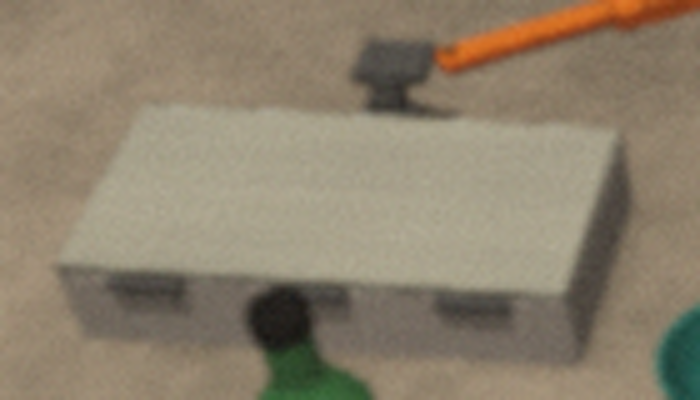

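View pics/lm_scene.png

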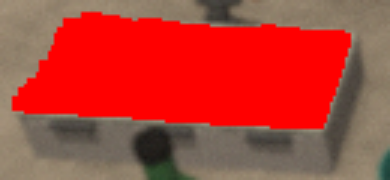

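View pics/lm_top.png

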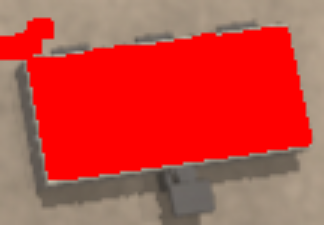

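```bash
python3 - <<'E'
from h import *
T=np.load('pics/top0.npz');S=np.load('pics/scene0.npz')
def rep(nm,s,c,z):
    q=cast(s,np.array(c),z)[:,:2];print(nm,q.round(4).tolist(),'c',q.mean(0).round(4),np.linalg.norm(q-np.roll(q,-1,0),axis=1).round(3),'dirs',[round(float(np.degrees(np.arctan2(*(q[(i+1)%4]-q[i])[::-1]))),1) for i in range(4)]);return q
t=(np.array([[440,72],[752,28],[782,178],[463,220]])-[400,0]+.5)/3.6-.5+[390,160]
rep('lidT',T,t,.058)
rep('lidS',S,(np.array([[620,130],[145,103],[60,265],[568,297]])+.5)/5-.5+[115,165],.058)
rep('padT',T,(np.array([[608,210],[655,205],[663,252],[615,258]])-[400,0]+.5)/3.6-.5+[390,160],.074)
rep('padS',S,(np.array([[438,44],[366,40],[354,75],[430,79]])+.5)/5-.5+[115,165],.074)
E
```

```text
lidT [[0.5857, -0.1246], [0.6331, -0.4004], [0.5001, -0.4213], [0.4562, -0.1436]] c [ 0.5438 -0.2725] [0.28  0.135 0.281 0.131] dirs [-80.2, -171.1, 99.0, 8.4]
lidS [[0.4579, -0.1399], [0.5029, -0.4172], [0.6348, -0.3908], [0.5906, -0.1151]] c [ 0.5465 -0.2657] [0.281 0.135 0.279 0.135] dirs [-80.8, 11.3, 99.1, -169.4]
padT [[0.466, -0.2641], [0.4713, -0.3045], [0.4313, -0.3101], [0.4252, -0.2691]] c [ 0.4484 -0.287 ] [0.041 0.04  0.042 0.041] dirs [-82.4, -172.0, 98.5, 6.9]
padS [[0.4288, -0.264], [0.4357, -0.3068], [0.4668, -0.2988], [0.4593, -0.2545]] c [ 0.4476 -0.281 ] [0.043 0.032 0.045 0.032] dirs [-80.8, 14.5, 99.5, -162.7]
```

```bash
python3 -m inch '{"linear":[[7.1,7.1,0],[7.1,7.1,0],[7.1,7.1,0],[7.1,7.1,0],[7.1,7.1,0],[7.1,7.1,0],[7.1,7.1,0],[7.1,7.1,0],[7.1,7.1,0],[7.1,7.1,0],[7.1,7.1,0],[7.1,7.1,0]],"twist":[[0,0,15.8],[0,0,15.8],[0,0,15.8],[0,0,15.8],[0,0,15.8],[0,0,15.8],[0,0,15.8],[0,0,15.8],[0,0,15.8],[0,0,15.8],[0,0,15.8],[0,0,15.8]],"fingers":[1,1,1,1,1,1,1,1,1,1,1,1]}'
cat >> h.py <<'E'
from scipy.spatial.transform import Rotation as Ro
C=np.array([.5451,-.2691]);YAW=np.radians(9.3);EX=np.array([np.cos(YAW),np.sin(YAW)]);EY=np.array([-EX[1],EX[0]])
def st():
    o=ctrl.get_obs();R=Ro.from_rotvec(o['eef_rot']).as_matrix();p=o['position'];d=p[:2]-C
    print('t',round(o['clock'],2),'tcp',p.round(4),'case',(d@EX).round(4),(d@EY).round(4),'ytool deg',round(float(np.degrees(np.arctan2(R[1,1],R[0,1]))),2),'ztool',R[:,2].round(3),'F',o['ft_force'].round(1),'gap',round(o['finger_gap'],4),'q',o['qpos'].round(2))
    return o
E
python3 -c "from h import *;st()"
```

```text
clock: 1.1
position: [0.4943, -0.2763, 0.1944]
eef_rot: [-2.02, -2.403, 0.002]
ft_force: [-0.4, -0.5, -0.4]
finger_gap: 0.0877
t 1.1 tcp [ 0.4943 -0.2763  0.1944] case -0.0513 0.0011 ytool deg 9.89 ztool [-0.003  0.001 -1.   ] F [-0.4 -0.5 -0.4] gap 0.0877 q [-0.57  0.    1.33 -0.    1.82 -0.74]
```

```bash
python3 -m inch '{"linear":[[0,0,-1],[0,0,-2],[0,0,-2.3],[0,0,-2.3]],"twist":[[0,0,0],[0,0,0],[0,0,-0.1],[0,0,-0.1]],"fingers":[1,1,1,1]}'
python3 - <<'E'
from h import *
st()
for n,(u0,u1,v0,v1) in(('top',(390,500,150,250)),('scene',(115,255,130,245))):
    s=snap(n);np.savez(f'pics/{n}1.npz',**s)
    cv2.imwrite(f'pics/{n}1.png',cv2.resize(s['img'][v0:v1,u0:u1,::-1],None,fx=5,fy=5,interpolation=cv2.INTER_CUBIC))
E
```

```text
clock: 1.43
position: [0.4915, -0.2754, 0.0974]
eef_rot: [-2.03, -2.383, 0.005]
ft_force: [-0.3, 0.3, -0.1]
finger_gap: 0.0876
t 1.43 tcp [ 0.4915 -0.2754  0.0974] case -0.054 0.0024 ytool deg 9.14 ztool [-0.011  0.005 -1.   ] F [-0.3  0.3 -0.1] gap 0.0876 q [-0.57  0.01  1.49 -0.    1.65 -0.73]
```

View pics/top1.png

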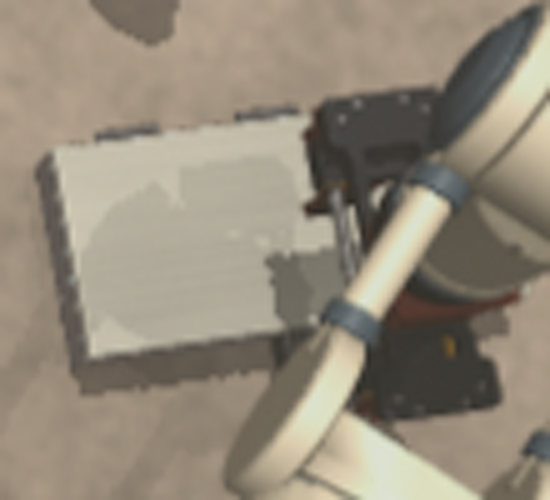

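View pics/scene1.png

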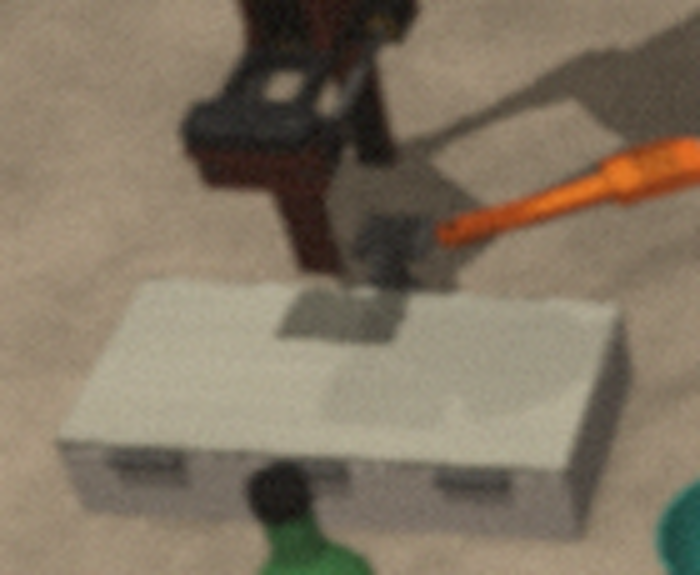

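```bash
python3 - <<'E'
from h import *
def proj(s,p):
    M=np.linalg.inv(np.array(s['cam_to_world']));f=200/np.tan(np.radians(s['fov_y'])/2);q=M[:3,:3]@p+M[:3,3]
    return np.array([s['cx']+f*q[0]/-q[2],s['cy']-f*q[1]/-q[2]])
S=np.load('pics/scene1.npz');P=pts(S)
o=ctrl.get_obs();R=Ro.from_rotvec(o['eef_rot']).as_matrix();print(st)
for s_ in(1,-1):
  for yy in (.044,.0575):
    for xx in(-.01,.01):
      p=o['position']+R@np.array([xx,s_*yy,0]);print(s_,yy,xx,p.round(3),(proj(S,p)-[115,130])*5)
# depth points of lid finger
z=P[...,2]
sub=P[165:190,165:190];k=(sub[...,2]>.09)&(sub[...,2]<.125)&(sub[...,0]<.62)
q=sub[k];print(len(q),q.min(0),q.max(0),q.mean(0))
vv,uu=np.nonzero(k);print(uu.min()+165,uu.max()+165,vv.max()+165)
E
```

```text
<function st at 0x7f9d6002ca40>
1 0.044 -0.01 [ 0.539 -0.28   0.103] [310.93125975 294.49645081]
1 0.044 0.01 [ 0.536 -0.26   0.103] [346.64943338 296.50442566]
1 0.0575 -0.01 [ 0.552 -0.278  0.103] [302.89471442 310.81807728]
1 0.0575 0.01 [ 0.549 -0.258  0.103] [338.8816564  312.85749058]
-1 0.044 -0.01 [ 0.452 -0.294  0.104] [360.43807649 193.95178433]
-1 0.044 0.01 [ 0.449 -0.274  0.104] [394.49801985 195.77148202]
-1 0.0575 -0.01 [ 0.439 -0.296  0.104] [367.6184345  179.36901069]
-1 0.0575 0.01 [ 0.436 -0.276  0.104] [401.43750604 181.16217122]Traceback (most recent call last):
  File "<stdin>", line 14, in <module>
    return umr_minimum(a, axis, None, out, keepdims, initial, where)
ValueError: zero-size array to reduction operation minimum which has no identity
```

```bash
python3 - <<'E'
from h import *
st();s=snap('scene');np.savez(f'pics/scene2.npz',**s);st()
P=pts(s)
cv2.imwrite(f'pics/scene2.png',cv2.resize(s['img'][140:210,150:230,::-1],None,fx=8,fy=8,interpolation=cv2.INTER_NEAREST))
z=P[...,2]
for v in range(172,198,2): print(v,[(f'{P[v,u,0]*1000:.0f},{z[v,u]*1000:.0f}') for u in range(172,190,2)])
E
```

```text
t 1.53 tcp [ 0.4941 -0.2769  0.1036] case -0.0516 0.0005 ytool deg 9.25 ztool [-0.003  0.    -1.   ] F [-0.4  0.1  1.1] gap 0.0879 q [-0.57  0.    1.48 -0.    1.66 -0.73]
t 1.58 tcp [ 0.4949 -0.2773  0.1051] case -0.0509 0.0 ytool deg 9.28 ztool [-0.    -0.001 -1.   ] F [-0.4  0.1  0.7] gap 0.0877 q [-0.57  0.    1.48 -0.    1.66 -0.73]
172 ['548,171', '550,174', '547,172', '544,170', '358,-2', '360,2', '357,1', '354,-0', '352,-1']
174 ['547,163', '546,163', '547,166', '547,166', '367,-1', '365,-2', '364,-1', '357,-6', '439,71']
176 ['549,158', '546,156', '550,161', '546,159', '538,152', '375,-1', '376,1', '448,71', '449,73']
178 ['548,149', '543,146', '547,151', '544,150', '543,150', '385,-0', '379,-4', '457,71', '456,72']
180 ['547,141', '545,141', '546,143', '546,144', '546,145', '393,-1', '391,-1', '462,68', '461,69']
182 ['408,-2', '547,135', '547,137', '547,137', '544,136', '537,130', '402,0', '397,-2', '464,64']
184 ['419,-0', '415,-2', '414,-2', '413,-2', '546,130', '412,-0', '410,-1', '406,-2', '474,66']
186 ['428,0', '425,-1', '423,-2', '423,-0', '417,-5', '420,-0', '417,-2', '416,-1', '476,59']
188 ['493,57', '492,57', '490,56', '490,58', '489,58', '488,59', '487,60', '483,56', '481,56']
190 ['502,58', '500,58', '495,53', '498,58', '496,57', '493,56', '494,58', 'nan,nan', '491,58']
192 ['510,58', '505,54', '508,58', '503,55', '505,58', '502,57', '500,56', '498,55', '496,56']
194 ['517,57', '514,55', '514,57', '514,58', '511,57', '507,54', '504,53', '507,57', '505,56']
196 ['525,57', '523,57', '520,55', '522,59', '523,62', '519,58', '517,58', '513,54', '511,55']
```

View pics/scene2.png

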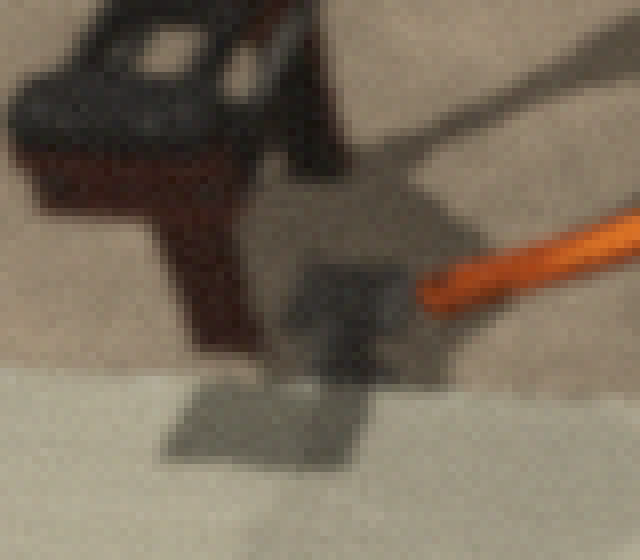

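```bash
python3 - <<'E'
from h import *
s=np.load('pics/scene0.npz');P=pts(s)
cv2.imwrite('pics/g0.png',cv2.resize(s['img'][10:110,80:180,::-1],None,fx=6,fy=6,interpolation=cv2.INTER_NEAREST))
d=np.linalg.norm(P[...,:2]-[.2095,-.562],axis=-1);k=(d<.09)&(P[...,2]>.05)
for a in np.arange(.15,.32,.01): 
    kk=k&(abs(P[...,2]-a)<.005);q=P[kk];print(round(a,3),len(q),q[:,:2].min(0).round(3) if len(q) else '',q[:,:2].max(0).round(3) if len(q) else '')
s=np.load('pics/scene2.npz');P=pts(s)
d=np.linalg.norm(P[...,:2]-[.4945,-.277],axis=-1);k=(d<.075)&(P[...,2]>.08)
for a in np.arange(.085,.22,.01): 
    kk=k&(abs(P[...,2]-a)<.005);q=P[kk];print(round(a,3),len(q),q[:,:2].min(0).round(3) if len(q) else '',q[:,:2].max(0).round(3) if len(q) else '')
E
```

```text
0.15 0  
0.16 0  
0.17 0  
0.18 0  
0.19 0  
0.2 0  
0.21 0  
0.22 17 [ 0.189 -0.61 ] [ 0.239 -0.51 ]
0.23 27 [ 0.18  -0.612] [ 0.244 -0.51 ]
0.24 36 [ 0.179 -0.61 ] [ 0.241 -0.506]
0.25 28 [ 0.183 -0.609] [ 0.242 -0.508]
0.26 37 [ 0.182 -0.614] [ 0.243 -0.508]
0.27 37 [ 0.188 -0.61 ] [ 0.242 -0.506]
0.28 39 [ 0.182 -0.612] [ 0.243 -0.502]
0.29 34 [ 0.193 -0.613] [ 0.243 -0.499]
0.3 28 [ 0.156 -0.63 ] [ 0.268 -0.476]
0.31 161 [ 0.153 -0.628] [ 0.27  -0.476]
0.085 0  
0.095 0  
0.105 0  
0.115 0  
0.125 11 [ 0.44  -0.295] [ 0.545 -0.258]
0.135 50 [ 0.442 -0.295] [ 0.549 -0.257]
0.145 52 [ 0.44  -0.294] [ 0.551 -0.256]
0.155 53 [ 0.442 -0.294] [ 0.55  -0.257]
0.165 47 [ 0.442 -0.29 ] [ 0.552 -0.257]
0.175 47 [ 0.44  -0.298] [ 0.553 -0.258]
0.185 46 [ 0.441 -0.295] [ 0.555 -0.256]
0.195 12 [ 0.438 -0.291] [ 0.553 -0.263]
0.205 9 [ 0.447 -0.285] [ 0.451 -0.273]
0.215 36 [ 0.424 -0.296] [ 0.557 -0.233]
```

View pics/g0.png

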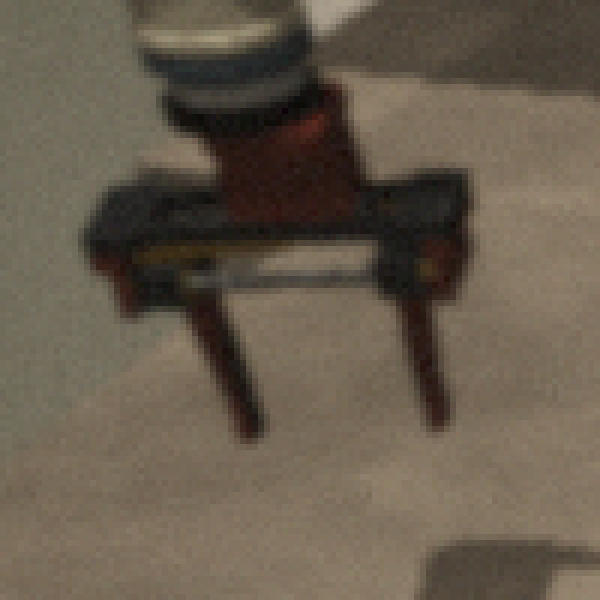

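The visible finger ends sit about 22 mm above the reported TCP in both pictures, at z 0.217 against 0.195 and 0.127 against 0.105. I won't trust either number yet. I'll find the true offset by gentle contact on the pad.

```bash
python3 -m inch '{"linear":[[0,0,-0.3],[0,0,-0.5],[0,0,-0.6],[0,0,-0.6],[0,0,-0.6]],"twist":[[0,0,0],[0,0,0],[0,0,0],[0,0,0],[0,0,0]],"fingers":[1,1,1,1,1]}'
python3 -c "
from h import *
st();s=snap('scene');P=pts(s);d=np.linalg.norm(P[...,:2]-[.545,-.269],axis=-1);k=(d<.02)&(P[...,2]>.07);q=P[k];print(np.sort(q[:,2])[:8])
cv2.imwrite('pics/scene3.png',cv2.resize(s['img'][140:210,150:230,::-1],None,fx=8,fy=8,interpolation=cv2.INTER_CUBIC))"
```

```text
clock: 2.0
position: [0.4948, -0.2772, 0.0807]
eef_rot: [-2.035, -2.394, 0.002]
ft_force: [0.4, 0.2, 0.8]
finger_gap: 0.0882
t 2.0 tcp [ 0.4948 -0.2772  0.0807] case -0.051 0.0001 ytool deg 9.27 ztool [-0.001 -0.001 -1.   ] F [0.4 0.2 0.8] gap 0.0882 q [-0.57  0.01  1.52 -0.    1.61 -0.73]
[0.10631907 0.10653808 0.10744441 0.10757698 0.10763033 0.10841144
 0.10891826 0.1094136 ]
```

View pics/scene3.png

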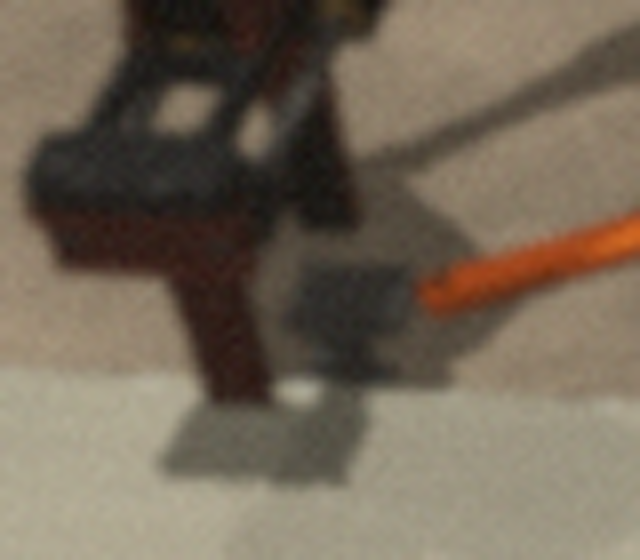

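```bash
python3 -m inch '{"linear":[[0,0,-0.1],[0,0,-0.2],[0,0,-0.3],[0,0,-0.3],[0,0,-0.3]],"twist":[[0,0,0],[0,0,0],[0,0,0],[0,0,0],[0,0,0]],"fingers":[1,1,1,1,1]}'
python3 -c "
from h import *
st();s=snap('scene');P=pts(s);d=np.linalg.norm(P[...,:2]-[.545,-.269],axis=-1);k=(d<.02)&(P[...,2]>.07);q=P[k];print(np.sort(q[:,2])[:8])"
```

```text
clock: 2.47
position: [0.4947, -0.2771, 0.0685]
eef_rot: [-2.034, -2.393, 0.002]
ft_force: [0.0, 0.4, 0.8]
finger_gap: 0.0877
t 2.47 tcp [ 0.4947 -0.2771  0.0685] case -0.0511 0.0003 ytool deg 9.28 ztool [-0.001 -0.001 -1.   ] F [0.  0.4 0.8] gap 0.0877 q [-0.57  0.02  1.53 -0.    1.59 -0.73]
[0.09305615 0.09523955 0.09611942 0.09651809 0.09715241 0.09815249
 0.09825995 0.09860844]
```

No force at a reported 0.0685, which would be below the pad top, so the offset is real. I'll carry on until contact.

```bash
python3 -m inch '{"linear":[[0,0,-0.15],[0,0,-0.3],[0,0,-0.3],[0,0,-0.3]],"twist":[[0,0,0],[0,0,0],[0,0,0],[0,0,0]],"fingers":[1,1,1,1]}'
python3 -m inch '{"linear":[[0,0,-0.05],[0,0,-0.05],[0,0,-0.05]],"twist":[[0,0,0],[0,0,0],[0,0,0]],"fingers":[1,1,1]}'
python3 -m inch '{"linear":[[0,0,-0.05],[0,0,-0.05],[0,0,-0.05]],"twist":[[0,0,0],[0,0,0],[0,0,0]],"fingers":[1,1,1]}'
python3 -c "
from h import *
st();s=snap('scene')
cv2.imwrite('pics/scene4.png',cv2.resize(s['img'][140:210,150:230,::-1],None,fx=8,fy=8,interpolation=cv2.INTER_CUBIC))"
```

```text
clock: 2.85
position: [0.4944, -0.2769, 0.056]
eef_rot: [-2.034, -2.393, 0.002]
ft_force: [0.4, 0.1, 0.8]
finger_gap: 0.0879
clock: 3.1
position: [0.4944, -0.2769, 0.0539]
eef_rot: [-2.034, -2.393, 0.002]
ft_force: [-0.5, 0.4, 0.6]
finger_gap: 0.0878
clock: 3.35
position: [0.4943, -0.2769, 0.0519]
eef_rot: [-2.033, -2.392, 0.002]
ft_force: [0.8, 0.4, -0.0]
finger_gap: 0.0875
t 3.35 tcp [ 0.4943 -0.2769  0.0519] case -0.0514 0.0005 ytool deg 9.28 ztool [-0.002  0.    -1.   ] F [ 0.8  0.4 -0. ] gap 0.0875 q [-0.57  0.02  1.56 -0.    1.56 -0.73]
```

View pics/scene4.png

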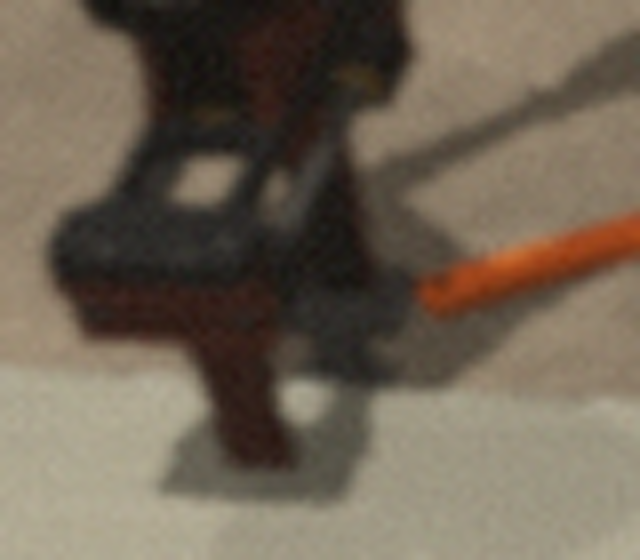

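The pad finger is about to touch the pad (its foot at crop (345,285)) and the other finger stands clear above the lid at (260,465). I'll step down while watching the force.

```bash
for i in 1; do python3 -m inch '{"linear":[[0,0,-0.05],[0,0,-0.05],[0,0,-0.05]],"twist":[[0,0,0],[0,0,0],[0,0,0]],"fingers":[1,1,1]}'
python3 -m inch '{"linear":[[0,0,-0.05],[0,0,-0.05],[0,0,-0.05]],"twist":[[0,0,0],[0,0,0],[0,0,0]],"fingers":[1,1,1]}'; done | grep -E "pos|ft"
```

```text
position: [0.4943, -0.2769, 0.0498]
ft_force: [-1.0, -0.4, 0.7]
position: [0.4943, -0.277, 0.0478]
ft_force: [-0.3, -0.1, -0.4]
```

```bash
{ python3 -m inch '{"linear":[[0,0,-0.05],[0,0,-0.05],[0,0,-0.05]],"twist":[[0,0,0],[0,0,0],[0,0,0]],"fingers":[1,1,1]}'
python3 -m inch '{"linear":[[0,0,-0.05],[0,0,-0.05],[0,0,-0.05]],"twist":[[0,0,0],[0,0,0],[0,0,0]],"fingers":[1,1,1]}'; } | grep -E "pos|ft"
```

```text
position: [0.4935, -0.2772, 0.0469]
ft_force: [-5.3, 0.6, 7.0]
position: [0.4928, -0.2774, 0.0463]
ft_force: [-5.1, 0.9, 7.8]
```

```bash
{ python3 -m inch '{"linear":[[-0.05,-0.01,-0.08],[-0.1,-0.02,-0.12],[-0.1,-0.02,-0.12]],"twist":[[0,0,0],[0,0,0],[0,0,0]],"fingers":[1,1,1]}'; } | grep -E "pos|ft"; python3 -c "
from h import *
s=snap('scene');st()
cv2.imwrite('pics/scene5.png',cv2.resize(s['img'][140:240,115:255,::-1],None,fx=5,fy=5,interpolation=cv2.INTER_CUBIC))"
```

```text
position: [0.4884, -0.2783, 0.0426]
ft_force: [-3.7, 0.8, 7.4]
t 4.7 tcp [ 0.4886 -0.2783  0.0428] case -0.0573 0.0001 ytool deg 9.2 ztool [-0.004 -0.002 -1.   ] F [-3.2  1.8  7.6] gap 0.0881 q [-0.58  0.02  1.58 -0.    1.55 -0.74]
```

View pics/scene5.png

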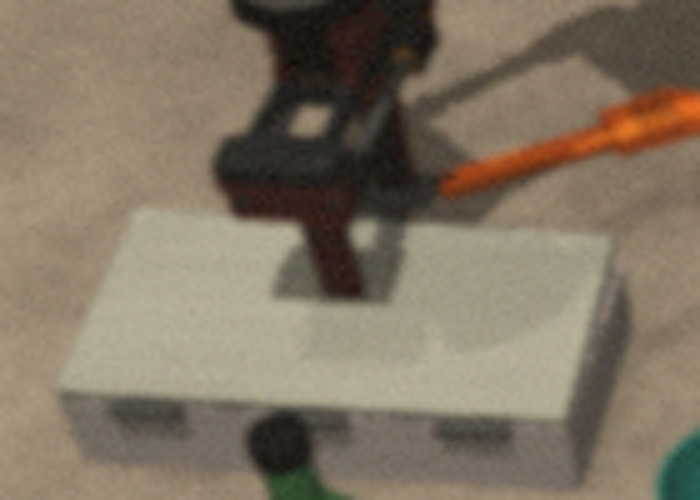

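```bash
{ python3 -m inch '{"linear":[[-0.05,-0.01,-0.06],[-0.1,-0.02,-0.1],[-0.1,-0.02,-0.1]],"twist":[[0,0,0],[0,0,0],[0,0,0]],"fingers":[1,1,1]}'; } | grep -E "pos|ft"; python3 -c "
from h import *
s=snap('scene');st()
P=pts(s)
q=P.reshape(-1,3);d=q[:,:2]-C;a,b=d@EX,d@EY
for x0 in(-.06,-.04,-.02,0,.02,.04,.06):
    k=(abs(a-x0)<.008)&(abs(b)>.05)&(abs(b)<.13)&(q[:,2]<.15);print(x0,np.nanmedian(q[k,2]).round(4),end=' ')
cv2.imwrite('pics/scene6.png',cv2.resize(s['img'][140:240,115:255,::-1],None,fx=5,fy=5,interpolation=cv2.INTER_CUBIC))"
```

```text
position: [0.4861, -0.279, 0.0403]
ft_force: [1.6, 2.3, 5.6]
t 5.0 tcp [ 0.4861 -0.279   0.0404] case -0.0598 -0.0003 ytool deg 9.22 ztool [-0.    -0.002 -1.   ] F [1.6 2.9 5.6] gap 0.0879 q [-0.58  0.01  1.59 -0.    1.54 -0.74]
-0.06 0.0687 -0.04 0.067 -0.02 0.0652 0 0.0631 0.02 0.0611 0.04 0.059 0.06 0.033
```

View pics/scene6.png

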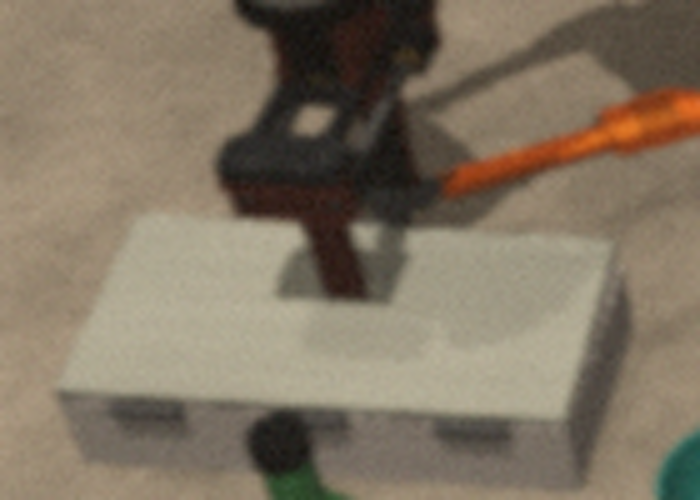

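The lid was released and now rests against the finger at about 0.1 rad. I'll work out the arc for the finger's inner corner.

```bash
python3 - <<'E'
import numpy as np
c,s=.9869,.1616
f=lambda t,r=82:np.array([67-r*np.cos(t)+7*np.sin(t),51+r*np.sin(t)+7*np.cos(t)])
for t0,t1 in((.1,.7),(.7,1.3),(1.3,1.6)):
    for t in np.arange(t0+.075,t1+.01,.075):
        d=(f(t)-f(t0))/40;print(round(t,3),f'[{d[0]*c:.2f},{d[0]*s:.2f},{d[1]:.2f}]')
E
```

```text
0.175 [0.03,0.01,0.15]
0.25 [0.08,0.01,0.30]
0.325 [0.13,0.02,0.44]
0.4 [0.20,0.03,0.58]
0.475 [0.28,0.05,0.71]
0.55 [0.36,0.06,0.84]
0.625 [0.46,0.07,0.96]
0.7 [0.56,0.09,1.08]
0.775 [0.11,0.02,0.10]
0.85 [0.23,0.04,0.20]
0.925 [0.36,0.06,0.29]
1.0 [0.49,0.08,0.37]
1.075 [0.63,0.10,0.43]
1.15 [0.77,0.13,0.49]
1.225 [0.91,0.15,0.53]
1.3 [1.06,0.17,0.57]
1.375 [0.15,0.02,0.02]
1.45 [0.30,0.05,0.03]
1.525 [0.45,0.07,0.03]
1.6 [0.61,0.10,0.02]
```

```bash
{ python3 -m inch '{"linear":[[0.03,0.01,0.15],[0.08,0.01,0.30],[0.13,0.02,0.44],[0.2,0.03,0.58],[0.28,0.05,0.71],[0.36,0.06,0.84],[0.46,0.07,0.96],[0.56,0.09,1.08],[0.56,0.09,1.08]],"twist":[[0,0,0],[0,0,0],[0,0,0],[0,0,0],[0,0,0],[0,0,0],[0,0,0],[0,0,0],[0,0,0]],"fingers":[1,1,1,1,1,1,1,1,1]}'; } | grep -E "pos|ft"; python3 -c "
from h import *
s=snap('scene');st()
cv2.imwrite('pics/scene7.png',cv2.resize(s['img'][110:240,115:255,::-1],None,fx=4,fy=4,interpolation=cv2.INTER_CUBIC))"
```

```text
position: [0.51, -0.2753, 0.0848]
ft_force: [0.8, 1.1, 2.3]
t 5.8 tcp [ 0.5094 -0.2753  0.0841] case -0.0363 -0.0004 ytool deg 9.26 ztool [ 0.001 -0.002 -1.   ] F [1.4 0.6 3. ] gap 0.0878 q [-0.55  0.04  1.48 -0.    1.62 -0.71]
```

View pics/scene7.png

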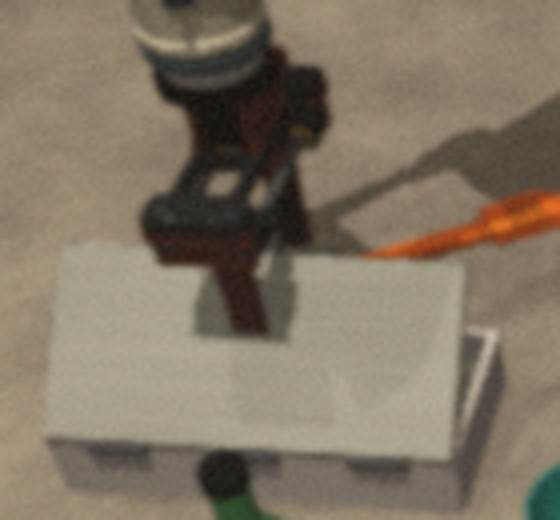

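The lid is following under the finger at about 0.7 rad, with 3 N on the tool. I'll continue along the arc.

```bash
{ python3 -m inch '{"linear":[[0.11,0.02,0.1],[0.23,0.04,0.2],[0.36,0.06,0.29],[0.49,0.08,0.37],[0.63,0.1,0.43],[0.77,0.13,0.49],[0.91,0.15,0.53],[1.06,0.17,0.57],[1.06,0.17,0.57]],"twist":[[0,0,0],[0,0,0],[0,0,0],[0,0,0],[0,0,0],[0,0,0],[0,0,0],[0,0,0],[0,0,0]],"fingers":[1,1,1,1,1,1,1,1,1]}'; } | grep -E "pos|ft"; python3 -c "
from h import *
s=snap('scene');st()
cv2.imwrite('pics/scene8.png',cv2.resize(s['img'][110:240,115:255,::-1],None,fx=4,fy=4,interpolation=cv2.INTER_CUBIC))"
```

```text
position: [0.553, -0.2681, 0.1069]
ft_force: [2.6, 0.3, 1.4]
t 6.6 tcp [ 0.5524 -0.2682  0.1069] case 0.0074 -0.0003 ytool deg 9.3 ztool [ 0.001 -0.002 -1.   ] F [2.3 1.2 0.6] gap 0.0878 q [-0.51  0.13  1.35 -0.    1.66 -0.67]
```

View pics/scene8.png

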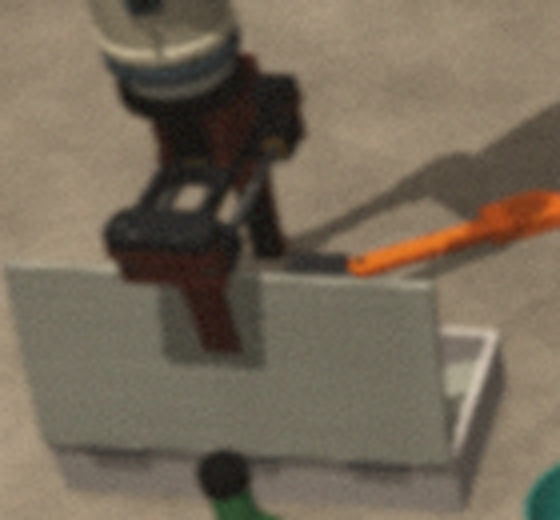

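```bash
{ python3 -m inch '{"linear":[[0.14,0.02,0.02],[0.28,0.05,0.03],[0.42,0.07,0.03],[0.56,0.09,0.03],[0.7,0.11,0.03],[0.84,0.14,0.03],[0.98,0.16,0.03],[1.12,0.18,0.03],[1.26,0.21,0.03],[1.4,0.23,0.03],[1.54,0.25,0.03],[1.6,0.26,0.03]],"twist":[[0,0,0],[0,0,0],[0,0,0],[0,0,0],[0,0,0],[0,0,0],[0,0,0],[0,0,0],[0,0,0],[0,0,0],[0,0,0],[0,0,0]],"fingers":[1,1,1,1,1,1,1,1,1,1,1,1]}'; } | grep -E "pos|ft"; python3 -c "
from h import *
s=snap('scene');st()
cv2.imwrite('pics/scene9.png',cv2.resize(s['img'][110:240,115:255,::-1],None,fx=4,fy=4,interpolation=cv2.INTER_CUBIC))"
```

```text
position: [0.617, -0.2577, 0.1081]
ft_force: [-0.5, 0.9, 0.5]
t 7.65 tcp [ 0.6171 -0.2577  0.1081] case 0.0729 -0.0004 ytool deg 9.32 ztool [ 0.001 -0.002 -1.   ] F [0.4 0.2 0.4] gap 0.0879 q [-0.45  0.28  1.18 -0.    1.68 -0.61]
```

View pics/scene9.png

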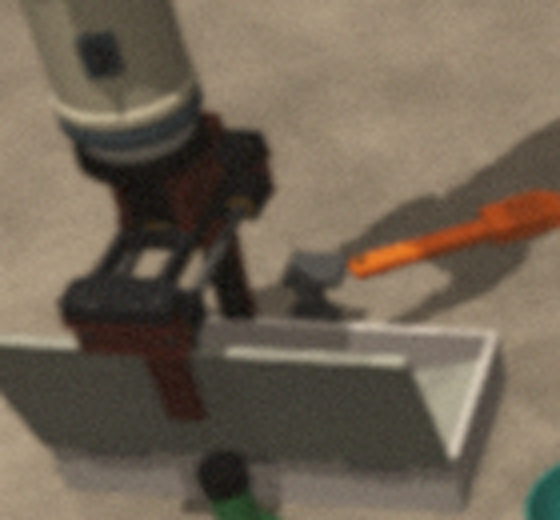

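```bash
python3 -m inch '{"linear":[[0,0,0.5],[0,0,1.2],[0,0,2],[0,0,2.8],[0,0,3.4],[0,0,3.8],[0,0,3.8]],"twist":[[0,0,0],[0,0,0],[0,0,0],[0,0,0],[0,0,0],[0,0,0],[0,0,0]],"fingers":[1,1,1,1,1,1,1]}' | grep -E "pos|ft"
python3 - <<'E'
from h import *
st()
s=snap('scene');st()
cv2.imwrite('pics/scene10.png',cv2.resize(s['img'][110:240,115:255,::-1],None,fx=4,fy=4,interpolation=cv2.INTER_CUBIC))
cv2.imwrite('pics/brushS.png',cv2.resize(s['img'][185:290,310:420,::-1],None,fx=5,fy=5,interpolation=cv2.INTER_CUBIC))
P=pts(s);q=P.reshape(-1,3);d=q[:,:2]-C;a,b=d@EX,d@EY
k=(a>.05)&(a<.13)&(abs(b)<.15)&(abs(b+.02)>.05)&(q[:,2]>.055)&(q[:,2]<.2)
p=np.polyfit(a[k],q[k,2],1);print(k.sum(),'lid angle',np.arctan2(p[0],1)%np.pi, 'ztop',np.percentile(q[k,2],98)); 
p=np.polyfit(q[k,2],a[k],1);print('lean',p, 'theta',np.pi/2+np.arctan(p[0]))
for n in('top','scene'):
    S=np.load(f'pics/{n}0.npz');P=pts(S);x,y,z=np.moveaxis(P,-1,0)
    m=((z>.126)&(z<.15)&(x>.4)&(x<.7)&(y>.1)&(y<.35)).astype(np.uint8);kk,l,stt,_=cv2.connectedComponentsWithStats(m)
    for i in range(1,kk):
        if stt[i,4]>30:
            v,u=np.nonzero(l==i);e=cast(S,np.stack([u,v],-1),.135)[:,:2];print(n,stt[i,4],e.min(0).round(3),e.max(0).round(3),((e.min(0)+e.max(0))/2).round(4))
S=np.load('pics/top0.npz');print('disc',cast(S,[[282.5,188.5]],.03), cast(S,[[(25/4)+235,188]],.03),cast(S,[[355/4+235,188]],.03))
E
```

```text
position: [0.6178, -0.2583, 0.2659]
ft_force: [-0.1, 0.4, 1.3]
t 8.23 tcp [ 0.6178 -0.2583  0.2659] case 0.0735 -0.0011 ytool deg 9.3 ztool [ 0.008 -0.006 -1.   ] F [-0.1  0.4  1.3] gap 0.0878 q [-0.45  0.31  0.86 -0.    1.96 -0.61]
t 8.28 tcp [ 0.6176 -0.2582  0.2629] case 0.0733 -0.0009 ytool deg 9.3 ztool [ 0.005 -0.004 -1.   ] F [ 0.3  0.5 -0.8] gap 0.0879 q [-0.45  0.31  0.86 -0.    1.96 -0.61]
1871 lid angle 1.2965390048080647 ztop 0.17805638621497483
lean [0.27266883 0.06056388] theta 1.8369939823674089
top 183 [0.574 0.269] [0.617 0.311] [0.5953 0.29  ]
top 185 [0.502 0.161] [0.547 0.205] [0.5245 0.1827]
top 189 [0.465 0.238] [0.509 0.282] [0.4868 0.2602]
scene 189 [0.468 0.242] [0.518 0.285] [0.4933 0.2633]
scene 195 [0.505 0.164] [0.557 0.208] [0.5313 0.1858]
scene 237 [0.577 0.272] [0.628 0.315] [0.6025 0.2934]
disc [[0.55258142 0.24711523 0.03      ]] [[0.55056623 0.37776742 0.03      ]] [[0.55784801 0.11608647 0.03      ]]
```

View pics/scene10.png

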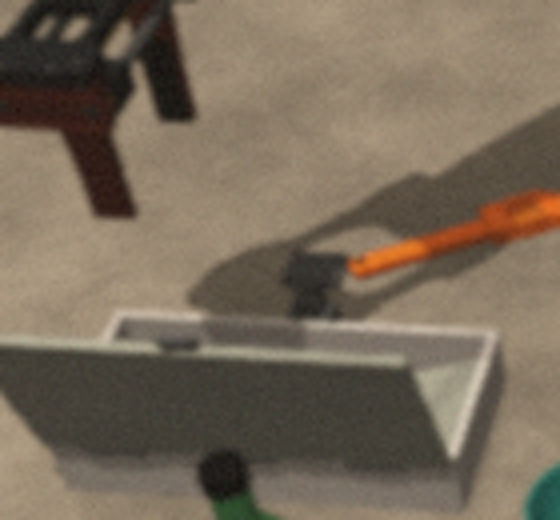

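View pics/brushS.png

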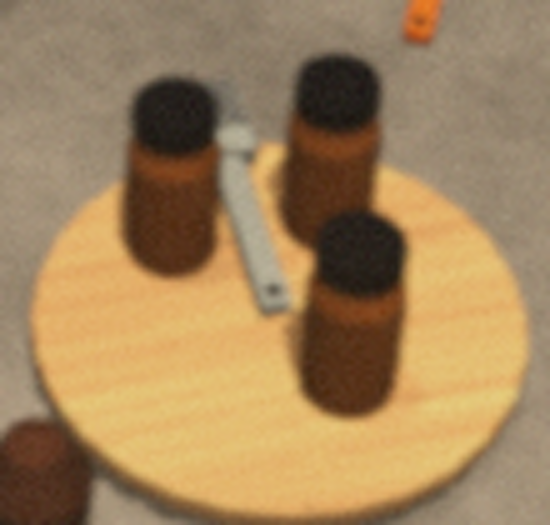

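The lid is fully open (measured about 1.84 rad, top at 178 mm) and the gripper is clear. The dark spot at (180,345) is the lid's tongue, and the flap end shows at (450,390). The brush axis also runs through the midpoint between jar_a and jar_b, as it should. I'll move above its head.

```bash
python3 -m inch '{"linear":[[-0.5,1,0],[-0.9,2,0],[-1.3,3,0],[-1.7,4,0],[-2.1,5,0],[-2.6,6,0],[-3,7,0],[-3.4,8,0],[-3.8,9,0],[-4.3,10,0],[-4.7,11,0],[-4.7,11,0]],"twist":[[0,0,1],[0,0,2],[0,0,3],[0,0,4],[0,0,5],[0,0,6],[0,0,7],[0,0,8],[0,0,9],[0,0,10],[0,0,11],[0,0,12]],"fingers":[1,1,1,1,1,1,1,1,1,1,1,1]}' | grep -E "pos|ft"
python3 -c "from h import *;st()"
```

```text
position: [0.427, 0.1849, 0.2609]
ft_force: [-1.0, -0.1, -0.3]
t 9.28 tcp [0.427  0.1849 0.2609] case -0.0432 0.4671 ytool deg 69.72 ztool [ 0.004  0.003 -1.   ] F [-1.  -0.1 -0.3] gap 0.0876 q [ 0.33 -0.25  1.44  0.    1.95 -0.88]
```

```bash
python3 -m inch '{"linear":[[0,0,0],[0,0,0],[0,0,0],[0,0,0],[0,0,-1],[0,0,-2],[0,0,-3],[0,0,-3.5],[0,0,-3.5]],"twist":[[0,0,1.4],[0,0,2.8],[0,0,4.2],[0,0,5.6],[0,0,7],[0,0,8.4],[0,0,9.2],[0,0,9.2],[0,0,9.2]],"fingers":[1,1,1,1,1,1,1,1,1]}' | grep -E "pos|ft"
python3 - <<'E'
from h import *
st()
for n,(u0,u1,v0,v1) in(('top',(230,350,140,270)),('scene',(290,420,110,250))):
    s=snap(n);np.savez(f'pics/{n}11.npz',**s)
    cv2.imwrite(f'pics/{n}11.png',cv2.resize(s['img'][v0:v1,u0:u1,::-1],None,fx=4,fy=4,interpolation=cv2.INTER_CUBIC))
st()
E
```

```text
position: [0.4231, 0.1834, 0.1125]
ft_force: [-0.3, -0.2, -1.9]
t 10.03 tcp [0.4231 0.1834 0.1125] case -0.0473 0.4663 ytool deg 115.71 ztool [-0.012 -0.    -1.   ] F [-0.3 -0.2 -1.9] gap 0.0881 q [ 0.33 -0.28  1.73  0.    1.71 -1.69]
t 10.13 tcp [0.4261 0.1845 0.1195] case -0.0442 0.4669 ytool deg 115.69 ztool [-0.002  0.003 -1.   ] F [0.1 0.3 0.3] gap 0.0876 q [ 0.33 -0.28  1.71  0.    1.71 -1.69]
```

View pics/top11.png

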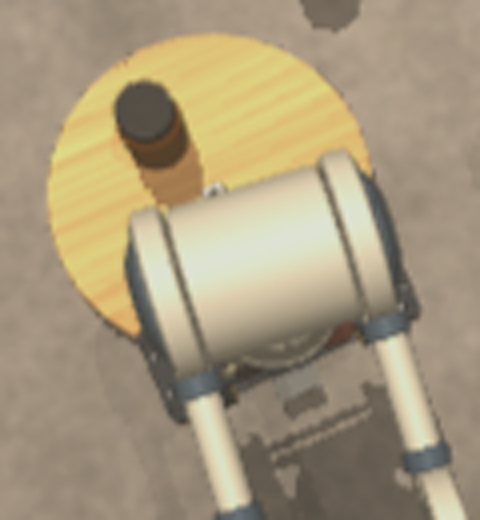

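View pics/scene11.png

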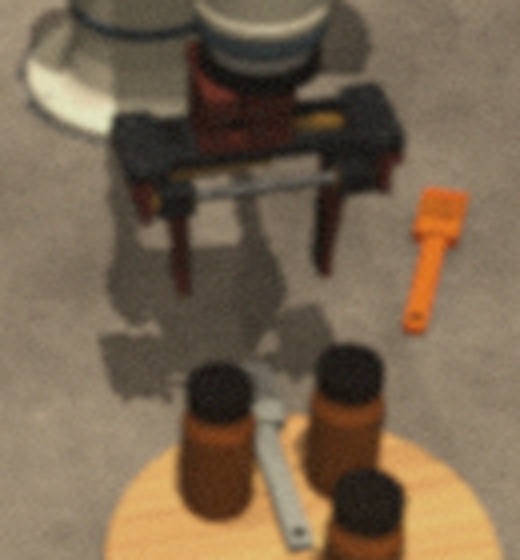

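```bash
python3 -m inch '{"linear":[[0,0,-0.6],[0,0,-1.2],[0,0,-1.8],[0,0,-2.2],[0,0,-2.4],[0,0,-2.4],[0,0,-2.4]],"twist":[[0,0,0],[0,0,0],[0,0,0],[0,0,0],[0,0,0],[0,0,0],[0,0,0]],"fingers":[1,1,1,1,1,1,1]}' | grep -E "pos|ft"
python3 - <<'E'
from h import *
st()
for n,(u0,u1,v0,v1) in(('top',(230,350,140,270)),('scene',(290,420,110,250))):
    s=snap(n);np.savez(f'pics/{n}12.npz',**s)
    cv2.imwrite(f'pics/{n}12.png',cv2.resize(s['img'][v0:v1,u0:u1,::-1],None,fx=4,fy=4,interpolation=cv2.INTER_CUBIC))
E
```

```text
position: [0.427, 0.1848, 0.0253]
ft_force: [0.4, 0.9, 0.3]
t 10.72 tcp [0.427  0.1848 0.0253] case -0.0432 0.467 ytool deg 115.68 ztool [-0.     0.004 -1.   ] F [0.4 0.9 0.3] gap 0.088 q [ 0.33 -0.25  1.85  0.    1.53 -1.69]
```

View pics/scene12.png

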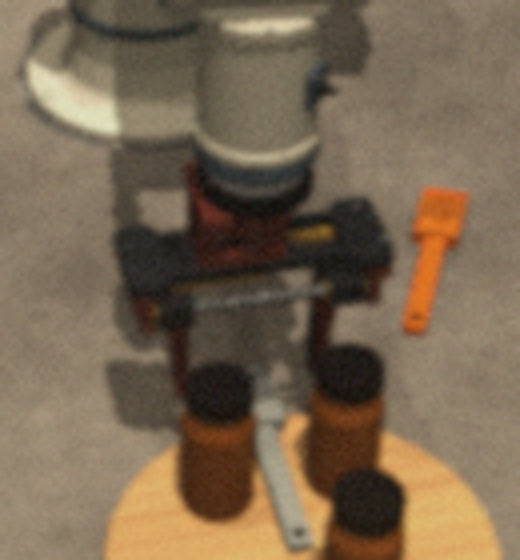

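```bash
python3 -m inch '{"linear":[[0,0,-0.25],[0,0,-0.45],[0,0,-0.48],[0,0,-0.48],[0,0,-0.48],[0,0,-0.48]],"twist":[[0,0,0],[0,0,0],[0,0,0],[0,0,0],[0,0,0],[0,0,0]],"fingers":[1,1,1,1,0.2,0]}' | grep -E "pos|ft|gap"
python3 -m inch '{"linear":[[0,0,0],[0,0,0],[0,0,0],[0,0,0],[0,0,0],[0,0,0]],"twist":[[0,0,0],[0,0,0],[0,0,0],[0,0,0],[0,0,0],[0,0,0]],"fingers":[-0.1,-0.2,-0.3,-0.5,-1,-1]}' | grep -E "pos|ft|gap"
python3 - <<'E'
from h import *
st()
s=snap('scene');cv2.imwrite(f'pics/scene13.png',cv2.resize(s['img'][110:250,290:420,::-1],None,fx=4,fy=4,interpolation=cv2.INTER_CUBIC))
E
```

```text
position: [0.4275, 0.185, 0.0067]
ft_force: [0.6, 0.0, -0.7]
finger_gap: 0.0778
position: [0.4274, 0.185, 0.0067]
ft_force: [-1.8, 0.2, -0.2]
finger_gap: 0.0378
t 11.82 tcp [0.4274 0.185  0.0067] case -0.0428 0.4672 ytool deg 115.68 ztool [ 0.001  0.004 -1.   ] F [-1.8  0.2 -0.2] gap 0.0378 q [ 0.33 -0.23  1.88  0.    1.5  -1.69]
```

View pics/scene13.png

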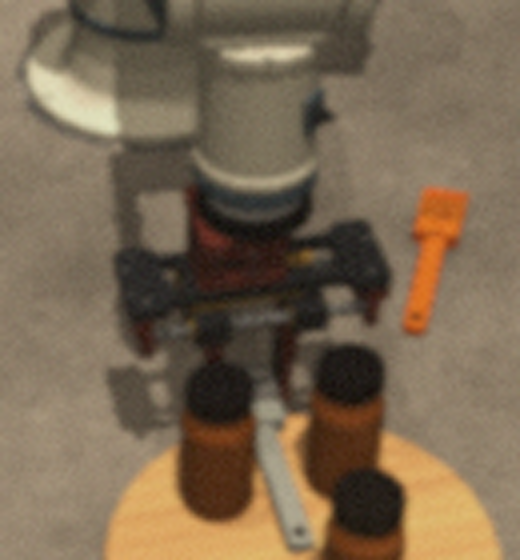

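Gap is 37.8 mm against a 36 mm head and may not have finished closing. I'll let it close fully, then lift.

```bash
python3 -m inch '{"linear":[[0,0,0],[0,0,0],[0,0,0],[0,0,0]],"twist":[[0,0,0],[0,0,0],[0,0,0],[0,0,0]],"fingers":[-1,-1,-1,-1]}' | grep -E "pos|ft|gap"
python3 -m inch '{"linear":[[0,0,0.1],[0,0,0.25],[0,0,0.5],[0,0,0.75],[0,0,1],[0,0,1],[0,0,1]],"twist":[[0,0,0],[0,0,0],[0,0,0],[0,0,0],[0,0,0],[0,0,0],[0,0,0]],"fingers":[-1,-1,-1,-1,-1,-1,-1]}' | grep -E "pos|ft|gap"
python3 - <<'E'
from h import *
st()
s=snap('scene');cv2.imwrite(f'pics/scene14.png',cv2.resize(s['img'][110:250,290:420,::-1],None,fx=4,fy=4,interpolation=cv2.INTER_CUBIC))
E
```

```text
position: [0.4274, 0.1851, 0.0067]
ft_force: [0.1, 0.8, -0.3]
finger_gap: 0.0357
position: [0.4281, 0.1853, 0.0481]
ft_force: [0.1, -0.6, -2.5]
finger_gap: 0.036
t 12.78 tcp [0.4281 0.1853 0.0481] case -0.042 0.4673 ytool deg 115.69 ztool [ 0.003  0.005 -1.   ] F [ 0.1 -0.6 -2.5] gap 0.036 q [ 0.33 -0.26  1.82  0.    1.57 -1.69]
```

View pics/scene14.png

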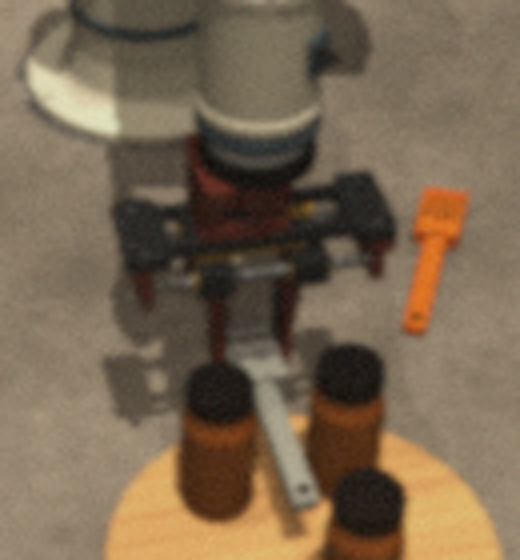

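```bash
python3 -m inch '{"linear":[[0,0,0.5],[0,0,1],[0,0,1.5],[0,0,2],[0,0,2.5],[0,0,3],[0,0,3.5],[0,0,4],[0,0,4.3],[0,0,4.3],[0,0,4.3]],"twist":[[0,0,0],[0,0,0],[0,0,0],[0,0,0],[0,0,0],[0,0,0],[0,0,0],[0,0,0],[0,0,0],[0,0,0],[0,0,0]],"fingers":[-1,-1,-1,-1,-1,-1,-1,-1,-1,-1,-1]}' | grep -E "pos|ft|gap"
python3 - <<'E'
from h import *
o=st()
s=snap('scene');cv2.imwrite(f'pics/scene15.png',cv2.resize(s['img'][60:250,270:420,::-1],None,fx=4,fy=3,interpolation=cv2.INTER_CUBIC))
P=pts(s);R=Ro.from_rotvec(o['eef_rot']).as_matrix();yt=R[:2,1]
e=np.array([yt[1],-yt[0]]);e=e if e[0]<0 else -e
d=P[...,:2]-o['position'][:2];a=d@e;b=d@np.array([-e[1],e[0]])
k=(a<-.02)&(a>-.17)&(abs(b)<.03)&(P[...,2]>.15)&(P[...,2]<.30)
for lo in np.arange(-.16,-.02,.02):
    kk=k&(a>=lo)&(a<lo+.02);print(round(lo+.01,2),kk.sum(),np.median(P[kk][:,2]).round(4) if kk.any() else '',np.median(b[kk]).round(4) if kk.any() else '')
print(a[k].min())
E
```

```text
position: [0.4277, 0.1852, 0.2187]
ft_force: [0.5, 0.7, -1.7]
finger_gap: 0.0359
t 13.75 tcp [0.4277 0.1852 0.2187] case -0.0424 0.4673 ytool deg 115.69 ztool [ 0.002  0.005 -1.   ] F [ 0.5  0.7 -1.7] gap 0.0359 q [ 0.33 -0.27  1.53  0.    1.88 -1.69]
-0.15 43 0.2498 0.0003
-0.13 47 0.252 0.0015
-0.11 43 0.2514 0.001
-0.09 48 0.2519 0.0016
-0.07 43 0.2519 0.0032
-0.05 42 0.2514 0.0015
-0.03 109 0.2548 0.0039
-0.01 0  
-0.1504600854339686
```

View pics/scene15.png

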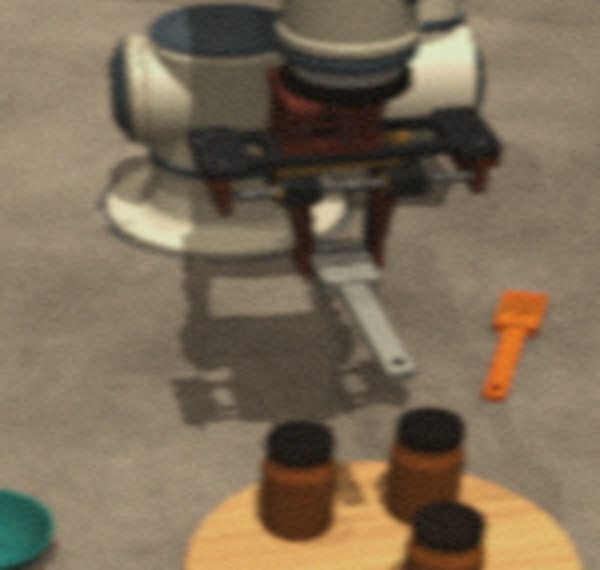

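The brush is held level (handle top at 0.250–0.252 along its length) at brush x≈60. Next I carry it to the case while turning −106°.

```bash
python3 -m inch '{"linear":[[0.2,-0.9,0.1],[0.4,-1.8,0.1],[0.6,-2.7,0.1],[0.8,-3.6,0.1],[1,-4.5,0.1],[1.1,-5.4,0.1],[1.3,-6.3,0.1],[1.5,-7.2,0.1],[1.7,-8.1,0.1],[1.9,-9,0.1],[2.1,-9.9,0.1],[2.3,-10.8,0.1]],"twist":[[0,0,-1],[0,0,-2],[0,0,-3],[0,0,-4],[0,0,-5],[0,0,-6],[0,0,-7],[0,0,-8],[0,0,-9],[0,0,-10],[0,0,-11],[0,0,-12]],"fingers":[-1,-1,-1,-1,-1,-1,-1,-1,-1,-1,-1,-1]}' | grep -E "pos|ft|gap"
python3 -c "from h import *;st()"
```

```text
position: [0.5188, -0.2486, 0.2193]
ft_force: [0.6, 0.1, -1.4]
finger_gap: 0.0359
t 14.8 tcp [ 0.5188 -0.2486  0.2193] case -0.0226 0.0245 ytool deg 55.42 ztool [ 0.001  0.004 -1.   ] F [ 0.6  0.1 -1.4] gap 0.0359 q [-0.51  0.03  1.25  0.    1.86 -1.47]
```

```bash
python3 -m inch '{"linear":[[0,0,0],[0,0,0],[0,0,0],[0,0,0],[0,0,0],[0,0,0],[0,0,0],[0,0,0],[0,0,0]],"twist":[[0,0,-1.3],[0,0,-2.6],[0,0,-3.9],[0,0,-5.2],[0,0,-6.5],[0,0,-7.8],[0,0,-8.8],[0,0,-9.2],[0,0,-9.2]],"fingers":[-1,-1,-1,-1,-1,-1,-1,-1,-1]}' | grep -E "pos|ft|gap"
python3 -m inch '{"linear":[[0,0,-0.5],[0,0,-1],[0,0,-1.5],[0,0,-2],[0,0,-2.5],[0,0,-2.7],[0,0,-2.7],[0,0,-2.7]],"twist":[[0,0,0],[0,0,0],[0,0,0],[0,0,0],[0,0,0],[0,0,0],[0,0,0],[0,0,0]],"fingers":[-1,-1,-1,-1,-1,-1,-1,-1]}' | grep -E "pos|ft|gap"
python3 - <<'E'
from h import *
o=st()
for n,(u0,u1,v0,v1) in(('top',(390,505,150,240)),('scene',(110,260,110,245))):
    s=snap(n);np.savez(f'pics/{n}16.npz',**s)
    cv2.imwrite(f'pics/{n}16.png',cv2.resize(s['img'][v0:v1,u0:u1,::-1],None,fx=4,fy=4,interpolation=cv2.INTER_CUBIC))
E
```

```text
position: [0.5183, -0.2482, 0.217]
ft_force: [-0.3, -0.3, -2.4]
finger_gap: 0.0359
position: [0.518, -0.2481, 0.1085]
ft_force: [0.6, -0.7, -1.5]
finger_gap: 0.0357
t 16.22 tcp [ 0.518  -0.2481  0.1085] case -0.0234 0.0251 ytool deg 9.39 ztool [-0.001  0.004 -1.   ] F [ 0.6 -0.7 -1.5] gap 0.0357 q [-0.51  0.02  1.45  0.    1.67 -0.67]
```

View pics/top16.png

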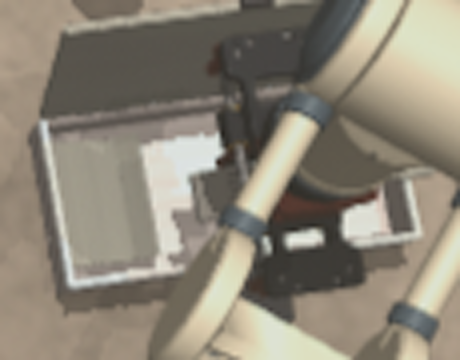

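View pics/scene16.png

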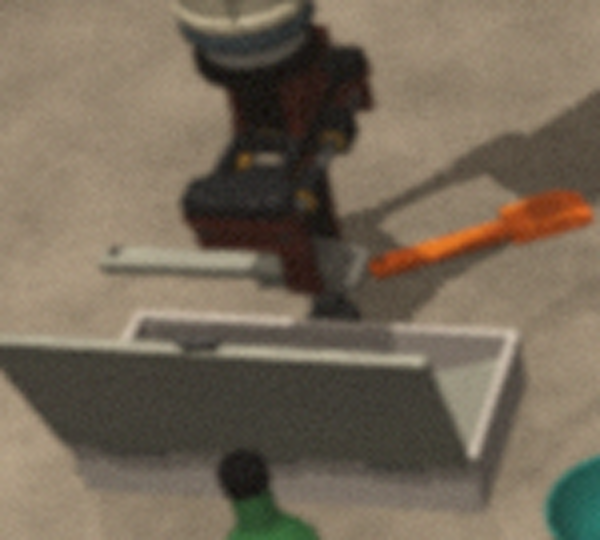

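```bash
python3 - <<'E'
from h import *
T=np.load('pics/top16.npz');S=np.load('pics/scene16.npz')
def rep(nm,s,c,o,f,z):
    q=cast(s,(np.array(c)+.5)/f-.5+o,z)[:,:2];d=q-C;print(nm,q.round(4).tolist(),'case',np.stack([d@EX,d@EY],-1).round(4).tolist())
rep('rimT',T,[[42,125],[70,287],[418,238]],[390,150],4,.05)
rep('rimS',S,[[521,330],[475,458],[135,315]],[110,110],4,.05)
rep('lipT',T,[[142,140],[160,262]],[390,150],4,.033)
rep('tipT',T,[[195,178],[203,222]],[390,150],4,.137)
rep('endS',S,[[103,248],[105,272]],[110,110],4,.143)
P=pts(S);q=P.reshape(-1,3);d=q[:,:2]-C;a,b=d@EX,d@EY
k=(q[:,2]>.135)&(q[:,2]<.155)&(a<.01)&(a>-.06)&(b<-.0)&(b>-.17)
for lo in np.arange(-.15,-.0,.02):
    kk=k&(b>=lo)&(b<lo+.02);print(round(lo+.01,2),kk.sum(),q[kk][:,2].mean().round(4) if kk.any() else '',np.median(a[kk]).round(4) if kk.any() else '')
print('bmin',b[k].min())
E
```

```text
rimT [[0.5835, -0.1242], [0.4553, -0.1453], [0.5012, -0.4195]] case [[0.0613, 0.1368], [-0.0686, 0.1367], [-0.0677, -0.1413]]
rimS [[0.4549, -0.1384], [0.5839, -0.1188], [0.508, -0.4174]] case [[-0.0678, 0.1436], [0.0626, 0.1421], [-0.0606, -0.1403]]
lipT [[0.5773, -0.2077], [0.4792, -0.2204]] case [[0.0417, 0.0554], [-0.0572, 0.0587]]
tipT [[0.5274, -0.2198], [0.4947, -0.225]] case [[-0.0095, 0.0515], [-0.0426, 0.0517]]
endS [[0.5409, -0.3936], [0.5635, -0.3785]] case [[-0.0242, -0.1222], [0.0004, -0.111]]
-0.14 0  
-0.12 29 0.1406 -0.0141
-0.1 39 0.1406 -0.017
-0.08 45 0.1408 -0.016
-0.06 38 0.1412 -0.0161
-0.04 42 0.141 -0.0182
-0.02 39 0.1417 -0.0151
-0.0 28 0.1446 -0.0082
bmin -0.12281158813803845
```

```bash
python3 -m inch '{"linear":[[0,-0.05,-0.5],[0,-0.05,-1],[0,-0.05,-1.5],[0,-0.05,-2],[0,-0.05,-2.4],[0,-0.05,-2.7],[0,-0.05,-2.9],[0,-0.05,-2.9],[0,-0.05,-2.9]],"twist":[[0,0,0],[0,0,0],[0,0,0],[0,0,0],[0,0,0],[0,0,0],[0,0,0],[0,0,0],[0,0,0]],"fingers":[-1,-1,-1,-1,-1,-1,-1,-1,-1]}' | grep -E "pos|ft|gap"
python3 -m inch '{"linear":[[0,0,-0.1],[0,0,-0.1],[0,0,-0.1]],"twist":[[0,0,0],[0,0,0],[0,0,0]],"fingers":[-1,-1,-1]}' | grep -E "pos|ft|gap"
python3 - <<'E'
from h import *
o=st()
for n,(u0,u1,v0,v1) in(('top',(390,505,150,240)),('scene',(110,260,110,245))):
    s=snap(n);np.savez(f'pics/{n}17.npz',**s)
    cv2.imwrite(f'pics/{n}17.png',cv2.resize(s['img'][v0:v1,u0:u1,::-1],None,fx=4,fy=4,interpolation=cv2.INTER_CUBIC))
E
```

```text
position: [0.5193, -0.2508, -0.0047]
ft_force: [0.5, 0.1, -0.6]
finger_gap: 0.0358
position: [0.5197, -0.251, -0.0079]
ft_force: [-0.1, 1.0, -0.9]
finger_gap: 0.0358
t 17.32 tcp [ 0.5197 -0.251  -0.0079] case -0.0221 0.0219 ytool deg 9.38 ztool [ 0.004  0.002 -1.   ] F [-0.1  1.  -0.9] gap 0.0358 q [-0.51  0.08  1.6   0.    1.45 -0.68]
```

View pics/top17.png

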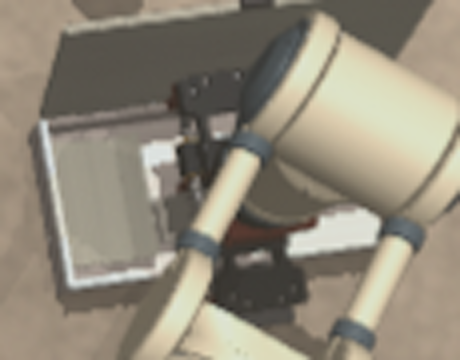

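View pics/scene17.png

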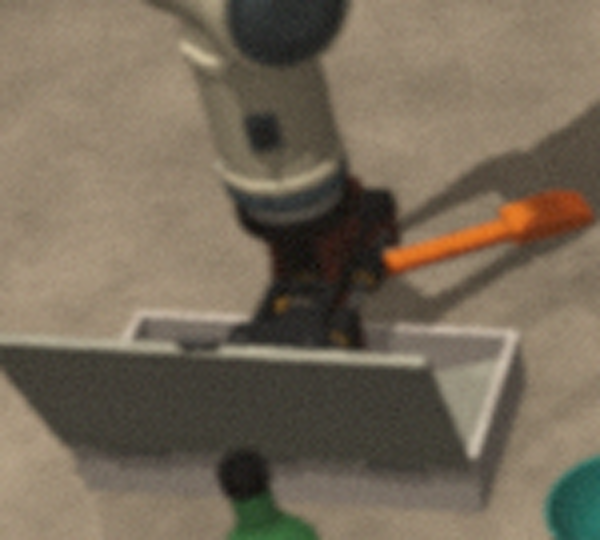

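The brush tip is at crop (165,215), a few mm short of the flap lip at x≈152, and the gripper body clears the lid. I'll lower it the last millimetres by feel.

```bash
python3 -m inch '{"linear":[[0,0,-0.1],[0,0,-0.18],[0,0,-0.18]],"twist":[[0,0,0],[0,0,0],[0,0,0]],"fingers":[-1,-1,-1]}' | grep -E "pos|ft|gap"
python3 -m inch '{"linear":[[0,0,-0.04],[0,0,-0.04],[0,0,-0.04]],"twist":[[0,0,0],[0,0,0],[0,0,0]],"fingers":[-1,-1,-1]}' | grep -E "pos|ft|gap"
```

```text
position: [0.5191, -0.2507, -0.0163]
ft_force: [-0.2, -0.5, -2.2]
finger_gap: 0.0355
position: [0.5192, -0.2507, -0.0179]
ft_force: [0.1, 0.8, -1.0]
finger_gap: 0.0356
```

```bash
python3 -m inch '{"linear":[[0,0,-0.04],[0,0,-0.04],[0,0,-0.04]],"twist":[[0,0,0],[0,0,0],[0,0,0]],"fingers":[-1,-1,-1]}' | grep -E "pos|ft|gap"
python3 -c "from h import *;st()"
```

```text
position: [0.5193, -0.2508, -0.0183]
ft_force: [-2.6, 0.6, 5.7]
finger_gap: 0.0354
t 18.17 tcp [ 0.5193 -0.2508 -0.0183] case -0.0225 0.0222 ytool deg 9.38 ztool [ 0.003  0.002 -1.   ] F [-2.6  0.6  5.7] gap 0.0354 q [-0.51  0.09  1.61  0.    1.43 -0.68]
```

```bash
python3 -m inch '{"linear":[[0,0,0.02],[0,0,0.02],[0,0,0.02],[0,0,0.02],[0,0,0.3],[0,0,0.7],[0,0,1.1],[0,0,1.1]],"twist":[[0,0,0],[0,0,0],[0,0,0],[0,0,0],[0,0,0],[0,0,0],[0,0,0],[0,0,0]],"fingers":[-0.02,-0.02,-0.02,-0.02,-0.02,-0.02,-0.02,-0.02]}' | grep -E "pos|ft|gap"
python3 -m inch '{"linear":[[0.05,-0.3,0],[0.1,-0.6,0],[0.15,-0.9,0],[0.2,-1.2,0],[0.25,-1.5,0],[0.26,-1.6,0],[0.26,-1.6,0],[0.26,-1.6,0]],"twist":[[0,0,0],[0,0,0],[0,0,0],[0,0,0],[0,0,0],[0,0,0],[0,0,0],[0,0,0]],"fingers":[-0.02,-0.02,-0.02,-0.02,-0.02,-0.02,-0.02,-0.02]}' | grep -E "pos|ft|gap"
python3 - <<'E'
from h import *
o=st()
for n,(u0,u1,v0,v1) in(('top',(390,505,150,240)),('scene',(110,260,110,245))):
    s=snap(n);np.savez(f'pics/{n}18.npz',**s)
    cv2.imwrite(f'pics/{n}18.png',cv2.resize(s['img'][v0:v1,u0:u1,::-1],None,fx=5,fy=5,interpolation=cv2.INTER_CUBIC))
E
```

```text
position: [0.5213, -0.2519, 0.0303]
ft_force: [0.2, -0.7, 0.8]
finger_gap: 0.0428
position: [0.5315, -0.3161, 0.0298]
ft_force: [-0.0, 0.5, 0.1]
finger_gap: 0.0428
t 19.5 tcp [ 0.5315 -0.3161  0.0298] case -0.021 -0.0442 ytool deg 9.34 ztool [ 0.008 -0.    -1.   ] F [-0.   0.5  0.1] gap 0.0428 q [-0.59  0.16  1.45  0.    1.52 -0.76]
```

View pics/top18.png

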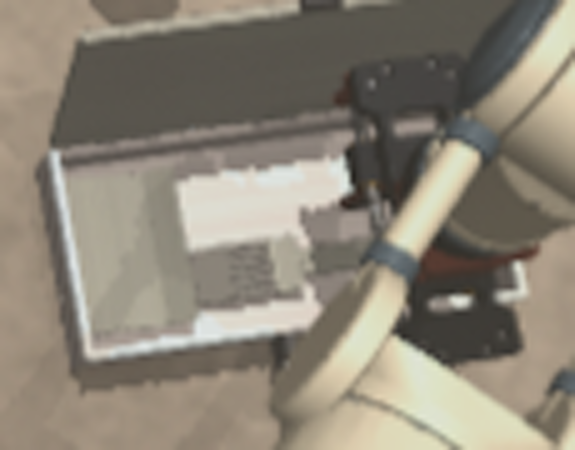

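View pics/scene18.png

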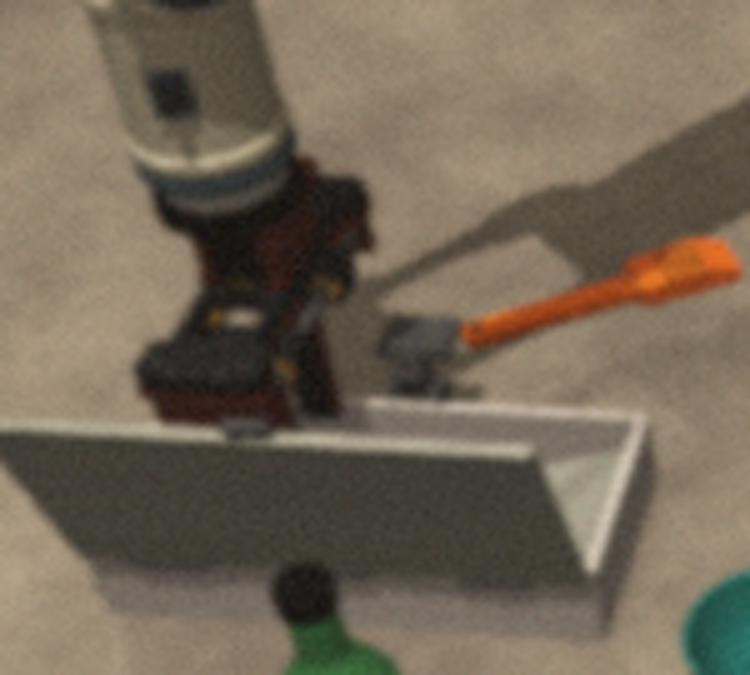

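The brush lies straight in the case, its tip at the lip (crop (195,275)). I'll lower onto the handle and grip.

```bash
python3 -m inch '{"linear":[[0,0,-0.4],[0,0,-0.8],[0,0,-1.05],[0,0,-1.18],[0,0,-1.18],[0,0,-1.18]],"twist":[[0,0,0],[0,0,0],[0,0,0],[0,0,0],[0,0,0],[0,0,0]],"fingers":[-0.1,-0.2,-0.2,-0.2,-0.2,-0.2]}' | grep -E "pos|ft|gap"
python3 -m inch '{"linear":[[0,0,0],[0,0,0],[0,0,0],[0,0,0],[0,0,0],[0,0,0],[0,0,0]],"twist":[[0,0,0],[0,0,0],[0,0,0],[0,0,0],[0,0,0],[0,0,0],[0,0,0]],"fingers":[-0.5,-0.6,-1,-1,-1,-1,-1]}' | grep -E "pos|ft|gap"
python3 -c "from h import *;st()"
```

```text
position: [0.5318, -0.3153, -0.0168]
ft_force: [-1.1, -0.8, -0.2]
finger_gap: 0.0351
position: [0.5321, -0.3157, -0.0158]
ft_force: [-1.1, -0.8, 5.1]
finger_gap: 0.0174
t 20.68 tcp [ 0.5321 -0.3157 -0.0158] case -0.0203 -0.0439 ytool deg 9.41 ztool [ 0.009 -0.002 -1.   ] F [-1.1 -0.8  5.1] gap 0.0174 q [-0.59  0.19  1.5   0.    1.44 -0.76]
```

```bash
python3 -m inch '{"linear":[[-0.02,0.1,0],[-0.04,0.2,0],[-0.05,0.3,0],[-0.07,0.4,0],[-0.08,0.5,0],[-0.1,0.6,0],[-0.11,0.7,0],[-0.11,0.7,0]],"twist":[[0,0,0],[0,0,0],[0,0,0],[0,0,0],[0,0,0],[0,0,0],[0,0,0],[0,0,0]],"fingers":[-1,-1,-1,-1,-1,-1,-1,-1]}' | grep -E "pos|ft|gap"
python3 - <<'E'
from h import *
o=st()
s=snap('top')
cv2.imwrite(f'pics/top19.png',cv2.resize(s['img'][150:240,390:505,::-1],None,fx=5,fy=5,interpolation=cv2.INTER_CUBIC))
E
```

```text
position: [0.5277, -0.2866, -0.0157]
ft_force: [0.1, 0.9, 2.7]
finger_gap: 0.0175
t 21.35 tcp [ 0.5277 -0.2866 -0.0157] case -0.02 -0.0145 ytool deg 9.45 ztool [ 0.009 -0.001 -1.   ] F [0.1 0.9 2.7] gap 0.0175 q [-0.56  0.15  1.55  0.    1.44 -0.72]
```

View pics/top19.png

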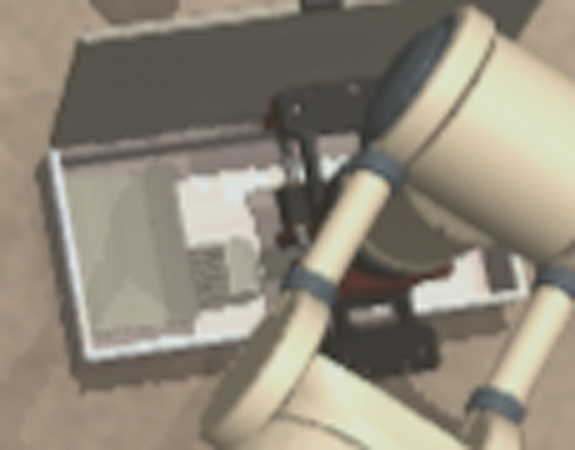

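The head is going under the lip (only x 190–255 of it is still visible). I'll carry on in steps with force checks.

```bash
python3 -m inch '{"linear":[[-0.02,0.1,-0.02],[-0.03,0.2,-0.03],[-0.05,0.3,-0.03],[-0.07,0.4,-0.03],[-0.08,0.5,-0.03],[-0.1,0.6,-0.03],[-0.12,0.7,-0.03],[-0.12,0.7,-0.03]],"twist":[[0,0,0],[0,0,0],[0,0,0],[0,0,0],[0,0,0],[0,0,0],[0,0,0],[0,0,0]],"fingers":[-1,-1,-1,-1,-1,-1,-1,-1]}' | grep -E "pos|ft|gap"
python3 -m inch '{"linear":[[-0.02,0.1,0],[-0.03,0.2,0],[-0.05,0.3,0],[-0.07,0.4,0],[-0.07,0.44,0],[-0.07,0.44,0]],"twist":[[0,0,0],[0,0,0],[0,0,0],[0,0,0],[0,0,0],[0,0,0]],"fingers":[-1,-1,-1,-1,-1,-1]}' | grep -E "pos|ft|gap"
python3 - <<'E'
from h import *
o=st()
s=snap('top')
cv2.imwrite(f'pics/top20.png',cv2.resize(s['img'][150:240,390:505,::-1],None,fx=5,fy=5,interpolation=cv2.INTER_CUBIC))
E
```

```text
position: [0.5235, -0.2599, -0.0158]
ft_force: [0.3, -4.0, 4.4]
finger_gap: 0.0176
position: [0.5205, -0.2425, -0.0158]
ft_force: [-0.5, -4.1, 1.6]
finger_gap: 0.0179
t 22.57 tcp [ 0.5205 -0.2425 -0.0158] case -0.0199 0.0302 ytool deg 9.43 ztool [ 0.011 -0.005 -1.   ] F [-0.5 -4.1  1.6] gap 0.0179 q [-0.5   0.07  1.63  0.    1.43 -0.66]
```

View pics/top20.png

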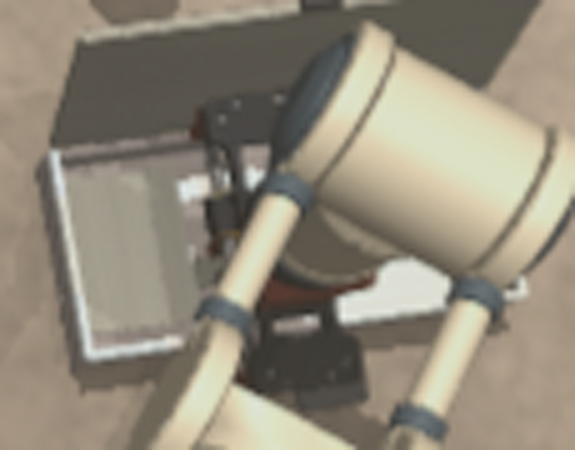

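```bash
python3 -m inch '{"linear":[[0,0,0],[0,0,0],[0,0,0],[0,0,0.1],[0,0,0.4],[0,0,0.9],[0,0,1.5],[0,0,2.2],[0,0,3],[0,0,3.8],[0,0,4.6],[0,0,5.2]],"twist":[[0,0,0],[0,0,0],[0,0,0],[0,0,0],[0,0,0],[0,0,0],[0,0,0],[0,0,0],[0,0,0],[0,0,0],[0,0,0],[0,0,0]],"fingers":[-0.22,-0.22,-0.22,-0.22,-0.22,-0.22,-0.22,-0.22,-0.22,-0.22,-0.22,-0.22]}' | grep -E "pos|ft|gap"
python3 -m inch '{"linear":[[-1,0,0.2],[-2,0,0.2],[-3,0,0.2],[-3.5,0,0.2],[-3.5,0,0.2]],"twist":[[0,0,0],[0,0,0],[0,0,0],[0,0,0],[0,0,0]],"fingers":[-0.22,-0.22,-0.22,-0.22,-0.22]}' | grep -E "pos|ft|gap"
python3 - <<'E'
from h import *
o=st()
for n,(u0,u1,v0,v1) in(('top',(390,505,150,240)),('scene',(110,260,110,245))):
    s=snap(n);np.savez(f'pics/{n}21.npz',**s)
    cv2.imwrite(f'pics/{n}21.png',cv2.resize(s['img'][v0:v1,u0:u1,::-1],None,fx=5,fy=5,interpolation=cv2.INTER_CUBIC))
E
```

```text
position: [0.5209, -0.2425, 0.1969]
ft_force: [0.6, -0.6, 0.1]
finger_gap: 0.034
position: [0.3783, -0.2426, 0.2074]
ft_force: [-0.6, 0.6, -0.0]
finger_gap: 0.0341
t 24.03 tcp [ 0.3783 -0.2426  0.2074] case -0.1603 0.0531 ytool deg 9.32 ztool [ 0.017 -0.008 -1.   ] F [-0.6  0.6 -0. ] gap 0.0341 q [-0.65 -0.33  1.6   0.    1.85 -0.81]
```

View pics/top21.png

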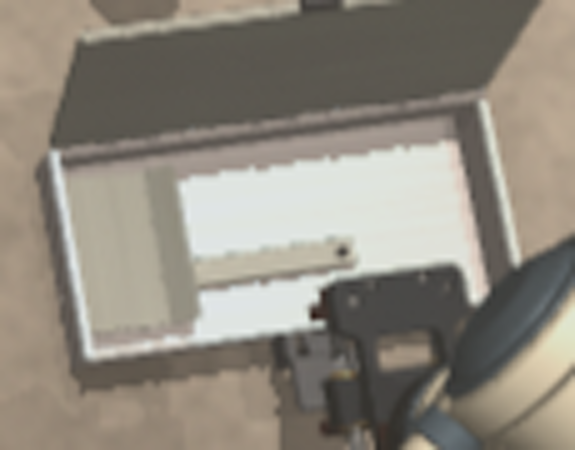

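View pics/scene21.png

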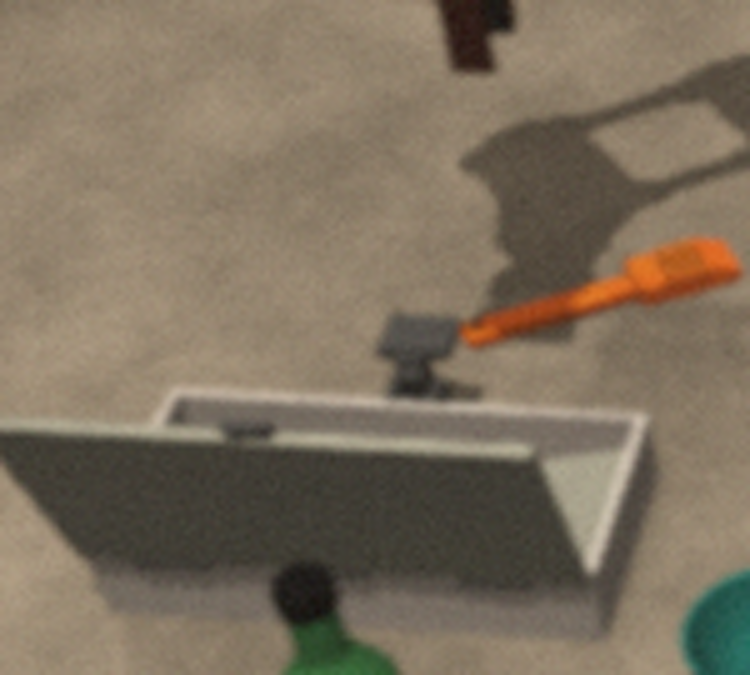

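```bash
python3 - <<'E'
from h import *
T=np.load('pics/top21.npz')
def rep(nm,c,z):
    q=cast(T,(np.array(c)+.5)/5-.5+[390,150],z)[:,:2];d=q-C;print(nm,np.stack([d@EX,d@EY],-1).round(4).tolist())
rep('rim',[[52,152],[88,359]],.05)
rep('handle end',[[352,238],[357,265]],.018)
rep('handle at lip',[[197,257],[199,286]],.018)
rep('floor far corner',[[455,142],[478,290]],.006)
P=pts(T);q=P.reshape(-1,3);d=q[:,:2]-C;a,b=d@EX,d@EY
def z(x0,x1,y0,y1):
    k=(a>x0)&(a<x1)&(b>y0)&(b<y1);return k.sum(),np.nanmedian(q[k,2]).round(4)
print('floor',z(.0,.03,-.1,0));
for y in(-.055,-.04,-.025,-.01,.005,.02,.035,.05): print('handle',y,z(-.028,-.018,y-.006,y+.006))
for y in(.055,.062,.07,.08,.09,.1,.11,.12): print('flap',y,z(-.03,.03,y-.004,y+.004))
P0=pts(np.load('pics/top16.npz'));q=P0.reshape(-1,3);d=q[:,:2]-C;a,b=d@EX,d@EY
for y in(.055,.062,.07,.08,.09,.1,.11,.12): print('flap before',y,z(-.03,.03,y-.004,y+.004))
for n in('top','scene'):
    s=snap(n,n+'22.png')
E
```

```text
rim [[0.0641, 0.1367], [-0.0687, 0.1365]]
handle end [[-0.0116, -0.0534], [-0.0294, -0.0533]]
handle at lip [[-0.0103, 0.0483], [-0.0291, 0.0503]]
floor far corner [[0.0437, -0.1373], [-0.0548, -0.1327]]
floor (np.int64(277), np.float64(0.0078))
handle -0.055 (np.int64(6), np.float64(0.0097))
handle -0.04 (np.int64(13), np.float64(0.019))
handle -0.025 (np.int64(12), np.float64(0.0176))
handle -0.01 (np.int64(11), np.float64(0.0174))
handle 0.005 (np.int64(14), np.float64(0.0176))
handle 0.02 (np.int64(13), np.float64(0.0201))
handle 0.035 (np.int64(11), np.float64(0.0201))
handle 0.05 (np.int64(6), np.float64(0.0216))
flap 0.055 (np.int64(6), np.float64(0.0394))
flap 0.062 (np.int64(57), np.float64(0.0397))
flap 0.07 (np.int64(60), np.float64(0.0311))
flap 0.08 (np.int64(42), np.float64(0.0278))
flap 0.09 (np.int64(42), np.float64(0.0306))
flap 0.1 (np.int64(46), np.float64(0.033))
flap 0.11 (np.int64(43), np.float64(0.036))
flap 0.12 (np.int64(42), np.float64(0.0378))
flap before 0.055 (np.int64(197), np.float64(0.5219))
flap before 0.062 (np.int64(187), np.float64(0.5206))
flap before 0.07 (np.int64(206), np.float64(0.5151))
flap before 0.08 (np.int64(178), np.float64(0.5114))
flap before 0.09 (np.int64(171), np.float64(0.4941))
flap before 0.1 (np.int64(63), np.float64(0.0326))
flap before 0.11 (np.int64(39), np.float64(0.034))
flap before 0.12 (np.int64(43), np.float64(0.0376))
```

View pics/top22.png

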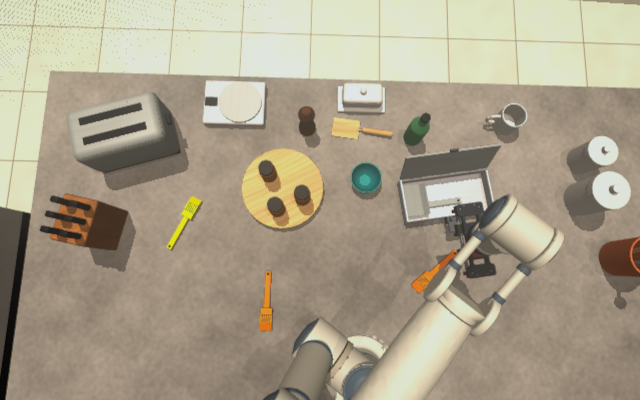

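Everything checks out, so I'm handing in.

```bash
python3 -c "
from h import *
st();print(ctrl.sign_off())"
```

```text
t 24.23 tcp [ 0.3816 -0.2424  0.2054] case -0.1571 0.0528 ytool deg 9.46 ztool [ 0.016 -0.006 -1.   ] F [-0.4  0.6  0.3] gap 0.0341 q [-0.65 -0.32  1.6   0.    1.85 -0.81]
the job is handed in; nothing more can be done
None
```

I put the brush in the case under the sprung flap, with the lid fully open, and handed the job in at about 24 s of the 72 s allowed. The hand-in reported no verdict.

**What I did**
- I pressed the catch with one finger and caught the released lid under the other at about 0.1 rad. I then let it up along its arc at roughly 0.9 rad/s.
- I lifted the steel brush out by its head, set it on the case floor and took hold of it again by the handle. I then slid the head under the flap.

**Last checks**
- **Lid:** it measured about 1.84 rad just after opening, and still looked fully open in the last pictures.
- **Brush position:** the tip is about 6 to 10 mm from the +y end wall.
- **Flap:** its bend sits about 6 mm higher than at rest, which is about 0.1 rad and fits a head lying on the floor. I could not measure the flap's pressing force directly, but the slide met about 4 N of resistance.
- **Bystanders:** the jars, bowl, spatula, mill and bottle look unmoved in the final top picture. I checked that by eye and did not measure it again.
- **Robot:** the gripper is clear and reads no contact force.

**What disagreed**
- **Fingertip height:** the reported TCP is about 26 mm below the real fingertips. I saw this in the pictures and confirmed it by touching the pad and the floor, then worked with that offset.
- **Cameras:** the two views differed by 3 to 7 mm, so I averaged them.
- **Handle height:** the depth readings along the handle vary by 2 to 3 mm. I took that as noise, because the flap height fits a flat brush.

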